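Close the sample chamber under the microscope

TASK

Pick up the loose steel cover by its upright tab and close the sample chamber under the microscope with it: bring it in beneath the lens, gently find where the chamber's round mouth is on its sliding stage, and leave the cover fully seated and level on the rim, let go of. Do not touch the lens or ring light above, do not force the cover, and leave the other things on the bench where they are.

Things in the scene. Friction and masses are not known exactly. Their poses are not given: they have to be found in the camera images.
- scope: Pole microscope fixed to the bench, white base plate 250 x 200 mm. Origin: on the bench, straight below the lens axis; z up, its -x side is the open front, which faces the middle of the bench; the pole stands at x 135, y 75 mm. On it a low slide stage carries the sample chamber, an open steel cup (see chamber_mid). Base and rails under the cup stay below 65 mm.
- chamber_mid (a point): Point on the lens axis, 90 mm above the bench, at rim height: middle of the cup's travel, not the cup. Cup: outer radius 46, mouth radius 40, 22 deep, flat rim. It stands up to 14 mm to either side of here, along the scope's y axis only (x is exact): NOT in any reading, must be felt or seen. The slide is stiff: holds against about 7 N sideways, then yields and stays.
- lens: Fixed optics over the chamber; origin and axes as the scope's. Steel objective, radius 17 mm, 150 to 262 mm above the bench; then a black ring light, radius 50 (262 to 284 mm); then a white tube, radius 33. A gripper straight down on the cover's tab would hit them; one leaning back 35 to 45 degrees (fingers pointing down and forward along the scope's +x) passes.
- cover: Loose steel cover, 0.13 to 0.23 kg. Origin: centre of its underside; z up. Plug: radius 38, 8 mm deep, tiny foot chamfer, 2 mm play in the chamber's mouth. Flange: radius 47, 8 to 13 mm above the origin. Seated, the flange lies on the rim, origin 82 mm above the bench (90 if the plug only stands on the rim). Starts plug down on the bench, yaw 1.25 to 1.95 rad.
- cover_tab (a point): Grip point on the cover's dark upright tab (x -42, z 41 mm from the cover's origin). The tab is 32 mm long (x -57 to -25), 10 mm thick along the cover's y, 42 mm tall (13 to 55 above the origin), at the cover's -x edge, sticking out 10 mm past the flange; pinch it across y. The rest of the top is flat.
- reagent_bottle: Bystander: small amber bottle, radius 19, 75 mm tall, origin under its centre.
- slide_tray: Bystander: low grey tray 80 x 60 x 18 mm, origin under its centre.
- dish: Bystander: shallow clear dish, radius 40, 15 mm tall.
- driver: Bystander: screwdriver with black handle, 150 mm long, lying.
- weight_jar: Bystander: white jar with black cap, radius 30, 72 mm tall.
- dust_cap: Bystander: small black lens dust cap, radius 20, 14 mm tall.
Things that resemble listed ones, but are neither listed nor needed, are in the scene too. Of the things that look like the cover, the largest one is meant.

How it is judged:
By the outcome, as a careful person would: the job done as asked, in the order asked, and still so for the second after the job is handed in, with the robot touching nothing.
It also fails if it takes over 61 s, if anything falls off the work surface, if the arm or the gripper's body presses on something with over 40 N, if the wrist force passes 120 N, or if a joint passes its speed limit or range.

ROBOT

A 6-joint arm with a two-finger parallel gripper is mounted at the origin on the work surface. World frame = base frame: x ahead of the robot, y to its left, z up, the work surface at z = 0. Lengths are in m, angles in degrees, forces in N, time in s.
With the tool pointing down it reaches from about 0.35 to 0.875 m from the base axis. Payload 4.2 kg.
Tool frame: the origin (TCP) lies at the very end of the fingers, on their centre line; the grasp point (between the pads) lies 19 mm behind it; y points along the fingers, z is the direction in which the jaws open and shut, and the axes are right-handed (so a half turn about y gives the same grasp; the last joint's range is limited). The gripper opens to 87 mm and grips with 3 to 60 N. Pads are 19 mm wide; open, the fingers measure 117 mm over their backs; the gripper's body (75 mm by 190 mm) begins 51 mm behind the grasp point.
Start: joints at [83.4, 22.042, 0.453, 0, -68.411, -14.817], TCP at [0.228, 0.582, 0.223] pointing down, gripper open.
Joint ranges: [-179.83, 179.83], [-69.29, 118.12], [-61.27, 80.66], [-181.25, 117.63], [-171.15, -9.14], [-177.46, 177.46]. Speed limits (degrees/s): [159.86, 159.86, 180, 180, 180, 180].

INTERFACE

Orientations are given as a 3x3 rotation matrix whose columns are the frame's x, y, z axes.
In Python, from station import r, eyes gives the robot as it stands.
- The arm moves only by the tool play_rows, never from a script. Its argument "deltas" is one flat list of numbers, 5 for each row, row after row: the closure in counts, from 0 (fully open) to 255 (shut), then the shift along the tool's x, y, z in mm, then the turn about the tool's y in rad. In form: [claw, tx, ty, tz, roll, claw, tx, ty, tz, roll, ...]. A call has exactly 10 rows; each row shifts and turns the commanded pose from where the row before left it, along the tool's axes as they then stand; what a row does not reach is not made up. A row lasts 1/10 s, in which the tool goes at most 50 mm and 8.59 degrees, less where a joint would pass 70% of its speed; a pose out of reach is approached as far as the arm can. A call is refused whole if a number of a shift passes 50 or a number of a turn 0.15, either way. A call with a gripper value outside its range is refused whole. The fingers move at their own pace and stop on an object; the grip force is fixed at half the most. Time passes only in rows, so rows that do not move let the fingers close, or fill a call up. It gives the time, the measured TCP pose, the force and the opening at its end, in the units of the state.
- r.sense(): the state, without advancing time (a new reading comes with each control period).
- eyes.capture(name): name is "scene" or "top"; returns a dict with "img" (480x640x3 uint8, blue, green, red), "vfov" (degrees; the focal length in pixels is half the picture's height over the tangent of half this angle, whatever the lens; pixels are square), "cx", "cy" (the principal point, pixels), "distortion" ([k1, k2, p1, p2, k3] as OpenCV has them; the pictures are not rectified), "R" (3x3) and "t" (3): a world point X has camera coordinates R X + t. Camera axes: x right, y down, z forward; pixel columns grow to the right and rows downward; lengths in m; the calibration is good to about 2 mm. A picture is of the moment at which its call begins. There is no depth.
- r.finish_job(): hands the job in, once; it reports no verdict.
The state is a dict: "time_s": time; "joints": joint angles; "joint_velocities": joint speeds; "effort": joint torques, N m; "tcp_pos": TCP position; "ee_rot": TCP orientation; "wrist_force": force on the tool from outside, world axes, zero at the start; "moment": the same for the moment, N m; "gripper_width": opening from 0.0 (shut) to 1.0 (fully open).
Only numpy, scipy, OpenCV 4.12 (cv2) and the standard library are available. Lean on these libraries where they do the work, as an engineer would, in place of code of your own. Each camera call takes 0.05 s, during which the arm holds its last target.

## Working session

There is one attempt and no reset: what is moved stays moved. The work goes in short steps, Python scripts to look and compute and a tool call to move; the robot and the scene stay as the last step left them, time stands still between calls to the robot, and variables do not carry over. Pictures are saved under pics/ and viewed, and the job is handed in when it is done.

Besides the shell and the picture viewer there is one more tool, called after "Request:" as name(argument=value, ...) on one line, values as JSON. play_rows: Moves the arm, as the interface text tells. Its arguments: {"type":"object","properties":{"deltas":{"type":"array","items":{"type":"number"}}},"required":["deltas"]}

```bash
ls; mkdir -p pics; python3 - <<'E'
from station import r, eyes
import cv2,numpy as np
print(r.sense())
for n in("scene","top"):
    c=eyes.capture(n); cv2.imwrite(f"pics/{n}0.png",c["img"])
    print(n,{k:(v if k!="img" else 0) for k,v in c.items()})
E
```

```text
pics
{'time_s': 0.0, 'joints': array([ 8.33994787e+01,  2.20889321e+01,  3.79671308e-01, -2.98939817e-02,
       -6.84099695e+01, -1.48167998e+01]), 'joint_velocities': array([-0.08108736, -0.03071561,  0.05741433,  0.05319139,  0.18080365,
       -0.02064125]), 'effort': array([ 7.45436319e-04, -3.90660703e+01,  1.87402868e+01,  4.21951979e+00,
        1.10413073e-02, -1.94752265e-04]), 'tcp_pos': array([0.22797947, 0.5812899 , 0.22147578]), 'ee_rot': array([[-9.30875184e-01, -7.21120267e-04, -3.65336655e-01],
       [ 3.65337361e-01, -2.01135585e-03, -9.30873013e-01],
       [-6.35506232e-05, -9.99997717e-01,  2.13577342e-03]]), 'wrist_force': array([0.48113012, 0.15588635, 0.22769572]), 'moment': array([ 0.0010657 ,  0.07095917, -0.09204428]), 'gripper_width': 1.00056505385945}
scene {'img': 0, 'vfov': 51.45342407276511, 'cx': 316.5576342758899, 'cy': 246.59030980858927, 'distortion': array([-0.03016964,  0.        ,  0.        ,  0.        ,  0.        ]), 'R': array([[-0.47513108,  0.87986805, -0.00909222],
       [ 0.51639956,  0.2704609 , -0.81251609],
       [-0.71244786, -0.39074686, -0.58286785]]), 't': array([ 0.34478459, -0.19519645,  1.60746518])}
top {'img': 0, 'vfov': 54.778531903678065, 'cx': 315.57494122985565, 'cy': 233.93072056663732, 'distortion': array([-0.07084013,  0.        ,  0.        ,  0.        ,  0.        ]), 'R': array([[-0.01114151, -0.99993676,  0.00152954],
       [-0.99565734,  0.01095241, -0.09244727],
       [ 0.09242467, -0.0025529 , -0.99571641]]), 't': array([-0.10534513,  0.56930375,  0.90069493])}
```

View pics/scene0.png

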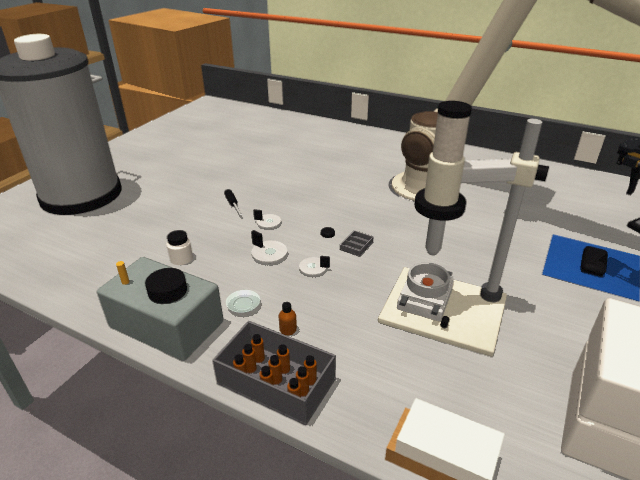

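View pics/top0.png

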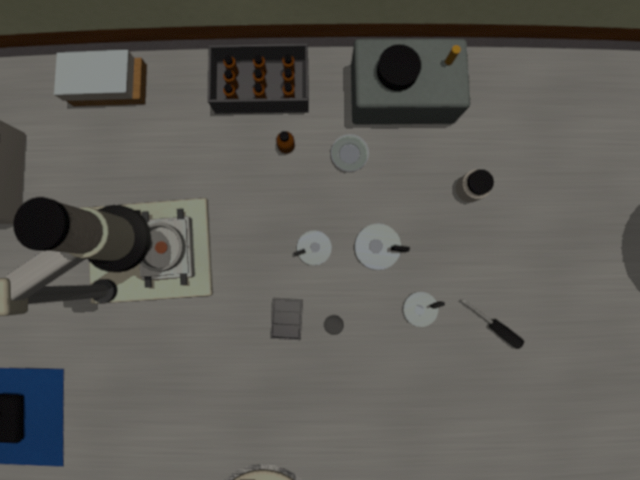

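Candidates for the cover, in the top picture: (378,246), (314,247) and (421,309). All are steel discs with a dark tab. The one at (378,246) looks largest, so I'll check it in close crops.

```bash
cat > h.py <<'E'
import numpy as np,cv2
from station import r,eyes
def K(c):
    f=240/np.tan(np.radians(c["vfov"]/2)); return np.array([[f,0,c["cx"]],[0,f,c["cy"]],[0,0,1.]])
def ray(c,uv):
    p=cv2.undistortPoints(np.array([[uv]],float),K(c),np.array(c["distortion"]))[0,0]
    R=np.array(c["R"]);t=np.array(c["t"])
    return -R.T@t, R.T@np.array([p[0],p[1],1])
def onz(c,uv,z):
    o,d=ray(c,uv); return o+d*(z-o[2])/d[2]
def proj(c,P):
    P=np.atleast_2d(np.array(P,float))
    return cv2.projectPoints(P,cv2.Rodrigues(np.array(c["R"]))[0],np.array(c["t"]),K(c),np.array(c["distortion"]))[0][:,0]
def crop(img,x0,y0,x1,y1,s,name):
    cv2.imwrite(name,cv2.resize(img[y0:y1,x0:x1],None,fx=s,fy=s,interpolation=cv2.INTER_CUBIC))
E
python3 - <<'E'
from h import *
t=eyes.capture("top");s=eyes.capture("scene")
crop(np.clip(t["img"]*1.6,0,255).astype('uint8'),290,200,450,330,5,"pics/tc.png")
crop(np.clip(t["img"]*1.6,0,255).astype('uint8'),80,190,220,305,5,"pics/ts.png")
crop(s["img"],235,200,335,280,8,"pics/sc.png")
crop(s["img"],375,255,515,355,5,"pics/ss.png")
E
```

```text
(no output)
```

View pics/tc.png

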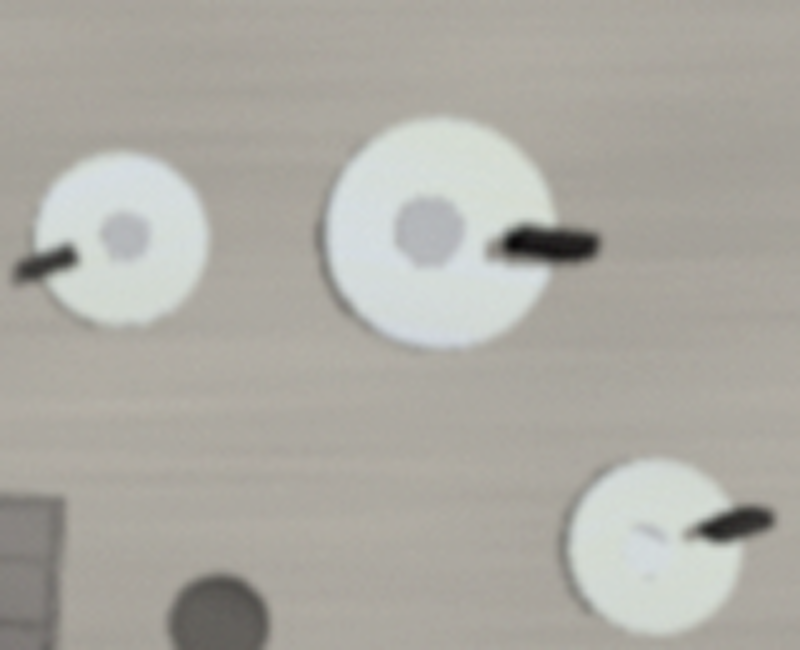

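View pics/ts.png

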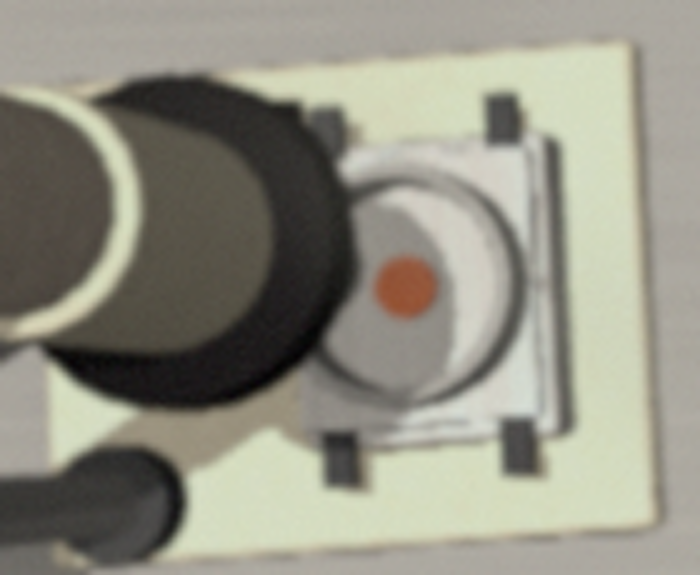

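View pics/sc.png

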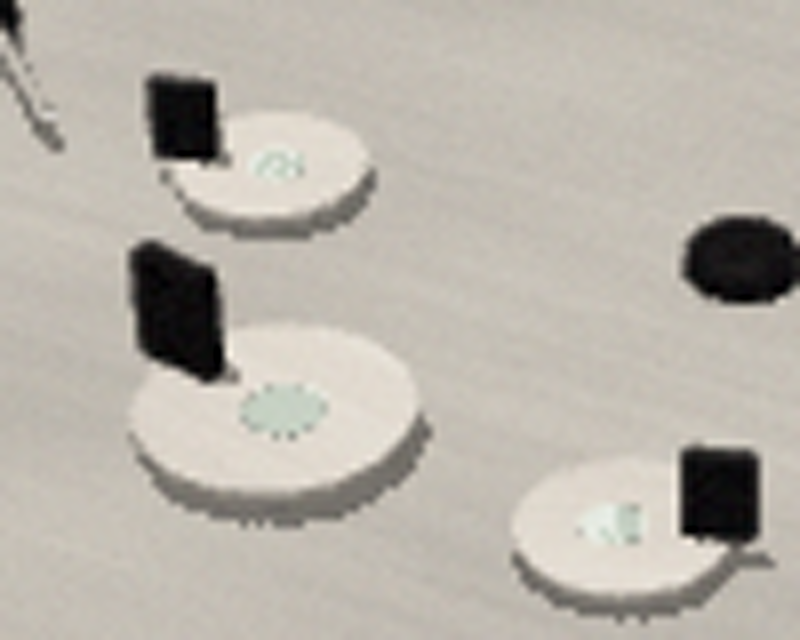

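View pics/ss.png

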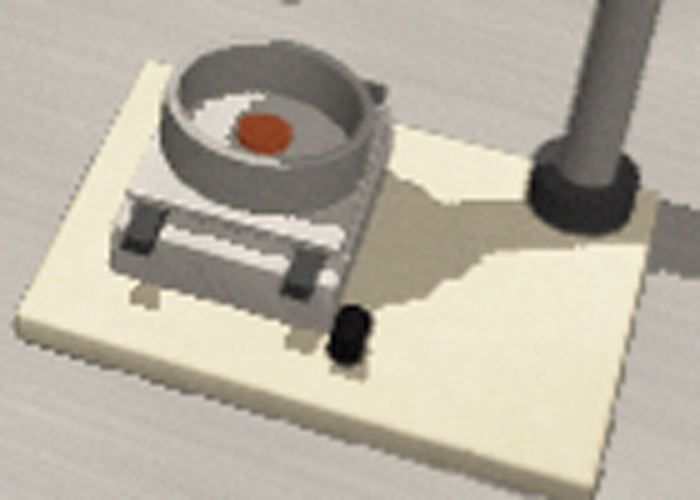

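The middle disc is clearly the largest, at about 46 px across against 35 for the others. Next I'll fit poses.

```bash
cat > fit.py <<'E'
from h import *
from scipy.optimize import least_squares,minimize
t=eyes.capture("top");s=eyes.capture("scene")
np.set_printoptions(precision=4,suppress=True)
# cover
g=cv2.cvtColor(t["img"],cv2.COLOR_BGR2GRAY)
print(g[246,360:400],g[246,390:412]); print(g[220:272,372])
gs=cv2.cvtColor(s["img"],cv2.COLOR_BGR2GRAY); print(gs[251,245:295])
for z,uv in((.013,(378,246.4)),(.055,(400,249))): print(onz(t,uv,z))
print('cup', onz(s,(428,275),.09), onz(t,(162,247),.075))
for uv in ((80+633/5,190+42/5),(80+660/5,190+525/5)): print('plate',onz(t,uv,.012))
print('ring',onz(t,(80+190/5,190+245/5),.28))
E
python3 fit.py
```

```text
[137 137 137 137 137 137 137 137 129 116 112 115 115 115 115 114 115 114
 114 114 114 114 121 132 136 137 136 135 131 125 110  81  61  44  33  31
  36  41  47  52] [110  81  61  44  33  31  36  41  47  52  52  49  48  53  58  60  64  70
  75  84  94 101]
[106 106 106 112 123 133 136 136 136 136 137 135 136 136 136 136 136 137
 135 130 121 115 114 114 114 114 115 114 115 115 116 118 124 131 134 136
 135 135 135 135 135 134 134 134 133 134 133 130 118 104 102 106]
[184 184 184 187 186 189 208 213 215 215 215 216 214 212 213 214 215 217
 218 213 203 203 204 204 206 203 204 203 203 204 190 218 220 221 222 220
 219 217 217 220 220 222 172 189 192 193 189 189 195 193]
[ 0.5426 -0.238   0.013 ]
[ 0.5343 -0.2749  0.055 ]
cup [0.5452 0.1825 0.09  ] [0.5418 0.1814 0.075 ]
plate [0.6453 0.1115 0.012 ]
plate [0.448  0.0986 0.012 ]
ring [0.5403 0.1793 0.28  ]
```

```bash
cat > fit2.py <<'E'
from h import *
from scipy.optimize import minimize
t=eyes.capture("top");s=eyes.capture("scene")
np.set_printoptions(precision=4,suppress=True)
def gray(c): return cv2.GaussianBlur(cv2.cvtColor(c["img"],cv2.COLOR_BGR2GRAY).astype(np.float32),(0,0),0.8)
G={0:gray(t),1:gray(s)};C={0:t,1:s}
def samp(g,uv): return cv2.remap(g,uv[:,0].astype(np.float32)[None],uv[:,1].astype(np.float32)[None],cv2.INTER_LINEAR)[0]
def pts(p,rad,z,a): return np.c_[p[0]+rad*np.cos(a),p[1]+rad*np.sin(a),np.full_like(a,z)]
def score(ci,p,rad,z,a,sign,d=1.2):
    # sign +1: inside brighter ; 0: abs
    c=C[ci];u=proj(c,pts(p,rad,z,a));uo=proj(c,pts(p,rad*1.02,z,a));n=uo-u;n/=np.linalg.norm(n,axis=1)[:,None]
    df=samp(G[ci],u-d*n)-samp(G[ci],u+d*n)
    df=np.clip(df,-60,60)
    return -np.mean(df*sign if sign else np.abs(df))
def best(terms,p0,span=.012):
    f=lambda p:sum(score(ci,p,*a) for ci,*a in terms)
    xs=np.arange(-span,span,.001);b=min(((f((p0[0]+i,p0[1]+j)),i,j) for i in xs for j in xs))
    m=minimize(f,[p0[0]+b[1],p0[1]+b[2]],method="Nelder-Mead",options=dict(initial_simplex=[[p0[0]+b[1],p0[1]+b[2]],[p0[0]+b[1]+.001,p0[1]+b[2]],[p0[0]+b[1],p0[1]+b[2]+.001]]))
    return m.x,m.fun
A=np.radians(np.arange(0,360,3))
if __name__=="__main__":
    at=A[np.abs(((A-np.radians(-95))+np.pi)%(2*np.pi)-np.pi)>.35]
    print("cover top",best([(0,.047,.013,at,1)],(.5426,-.238)))
    print("cover scene",best([(1,.047,.013,A,1)],(.5426,-.238)))
    print("cup scene outer",best([(1,.046,.09,A,0)],(.545,.182)))
    print("cup scene inner",best([(1,.040,.09,A,0)],(.545,.182)))
    print("cup scene both",best([(1,.040,.09,A,0),(1,.046,.09,A,0)],(.545,.182)))
    af=A[(np.sin(A)<-.1)]
    print("cup top both",best([(0,.040,.09,af,0),(0,.046,.09,af,0)],(.545,.182)))
    print("ring top bot",best([(0,.05,.262,af,-1)],(.54,.18)))
    print("ring top top",best([(0,.05,.284,af,-1)],(.54,.18)))
    print("ring scene bot", best([(1,.05,.262,A[(np.cos(A)>0)],-1)],(.54,.18)))
    print("ring scene top", best([(1,.05,.284,A[(np.cos(A)<0)],-1)],(.54,.18)))
    print("obj scene bottom", best([(1,.017,.150,A[(np.cos(A)>0)],0)],(.54,.18)))
E
python3 fit2.py
```

```text
cover top (array([ 0.5434, -0.2383]), np.float64(-23.160655975341797))
cover scene (array([ 0.543 , -0.2397]), np.float64(-35.91484832763672))
cup scene outer (array([0.5442, 0.19  ]), np.float64(-43.818359375))
cup scene inner (array([0.5405, 0.1829]), np.float64(-41.4539680480957))
cup scene both (array([0.5431, 0.1843]), np.float64(-73.90200805664062))
cup top both (array([0.5404, 0.179 ]), np.float64(-63.709632873535156))
ring top bot (array([0.5428, 0.1867]), np.float64(-42.89440155029297))
ring top top (array([0.5408, 0.1795]), np.float64(-40.499759674072266))
ring scene bot (array([0.5406, 0.1803]), np.float64(-59.89701461791992))
ring scene top (array([0.5432, 0.1823]), np.float64(-31.024606704711914))
obj scene bottom (array([0.5311, 0.1806]), np.float64(-53.83676528930664))
```

```bash
cat > ov.py <<'E'
from fit2 import *
def draw(ci,circs,box,sc,name,gain=1.0,polys=()):
    x0,y0,x1,y1=box
    im=np.clip(C[ci]["img"]*gain,0,255).astype('uint8')[y0:y1,x0:x1]
    im=cv2.resize(im,None,fx=sc,fy=sc,interpolation=cv2.INTER_CUBIC)
    for (p,rad,z,col) in circs:
        u=(proj(C[ci],pts(p,rad,z,A))+.5-[x0,y0])*sc
        cv2.polylines(im,[np.round(u).astype(int)],True,col,1)
    for P,col in polys:
        u=(proj(C[ci],P)+.5-[x0,y0])*sc
        cv2.polylines(im,[np.round(u).astype(int)],True,col,1)
    cv2.imwrite(name,im)
E
cat > o1.py <<'E'
from ov import *
import sys
ax=np.array([.5408,.1815]);cup=np.array([.543,.182])
th=np.radians(93.75);X=np.array([np.cos(th),np.sin(th)]);Y=np.array([-X[1],X[0]])
R=(0,0,255);Gn=(0,255,0);B=(255,0,0)
cs=[(ax,.05,.262,R),(ax,.05,.284,R),(ax,.017,.15,B),(cup,.046,.09,Gn),(cup,.04,.09,Gn),(ax+.135*X+.075*Y,.012,.15,B)]
draw(0,cs,(30,190,220,310),4,"pics/o_t.png",1.6)
draw(1,cs,(375,180,535,350),4,"pics/o_s.png")
E
python3 o1.py
```

```text
(no output)
```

View pics/o_t.png

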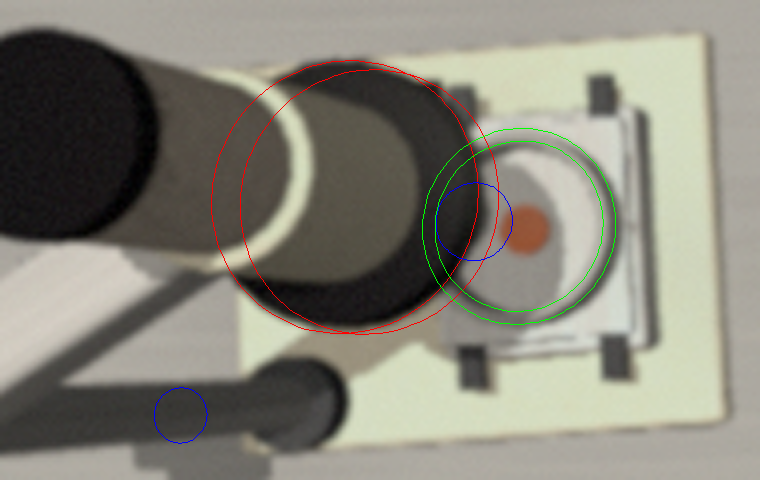

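View pics/o_s.png

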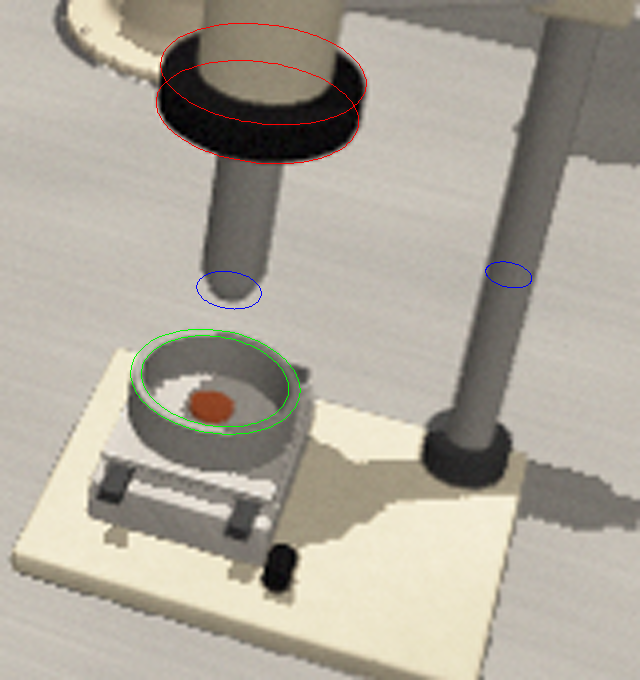

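```bash
cat > o2.py <<'E'
from ov import *
def arc(c,half,ctr=0):
    return np.radians(np.arange(c-half,c+half,3))
for c in C.values(): print("cam",-np.array(c["R"]).T@np.array(c["t"]))
cs=-np.array(s["R"]).T@np.array(s["t"]); az=np.degrees(np.arctan2(cs[1]-.18,cs[0]-.54))
T=[(0,.05,.262,arc(-100,65),-1)];S=[(1,.05,.262,arc(az,75),-1)]
print(best(T,(.542,.184),.006),best(S,(.542,.184),.006),best(T+S,(.542,.184),.006))
a0,_=best(T+S,(.542,.184),.006)
at=A[np.abs(((A-np.radians(-95))+np.pi)%(2*np.pi)-np.pi)>.35]
cv,_=best([(0,.047,.013,at,1),(1,.047,.013,A,1)],(.5426,-.238),.006);print("cover",cv)
c1,_=best([(1,.040,.09,A,0),(1,.046,.09,A,0)],(.543,.184),.006);print("cup s",c1)
c0,_=best([(0,.040,.09,arc(-90,60),0),(0,.046,.09,arc(-90,60),0)],(.543,.184),.006);print("cup t",c0)
cu,_=best([(1,.040,.09,A,0),(1,.046,.09,A,0),(0,.040,.09,arc(-90,60),0),(0,.046,.09,arc(-90,60),0)],(.543,.184),.006);print("cup",cu)
th=np.radians(93.75);X=np.array([np.cos(th),np.sin(th)]);Y=np.array([-X[1],X[0]])
R=(0,0,255);Gn=(0,255,0);B=(255,0,0)
cs=[(a0,.05,.262,R),(a0,.05,.284,R),(a0,.017,.15,B),(cu,.046,.09,Gn),(cu,.04,.09,Gn)]
draw(0,cs,(30,190,220,310),4,"pics/o_t2.png",1.6)
draw(1,cs,(375,180,535,350),4,"pics/o_s2.png")
E
python3 o2.py
```

```text
cam [ 0.4824 -0.1093  0.9496]
cam [1.4099 0.3775 0.7815]
(array([0.543 , 0.1867]), np.float64(-39.00185775756836)) (array([0.54  , 0.1821]), np.float64(-59.81686019897461)) (array([0.542, 0.185]), np.float64(-88.63463592529297))
cover [ 0.5435 -0.2389]
cup s [0.5431 0.1843]
cup t [0.5408 0.1791]
cup [0.541  0.1794]
```

View pics/o_t2.png

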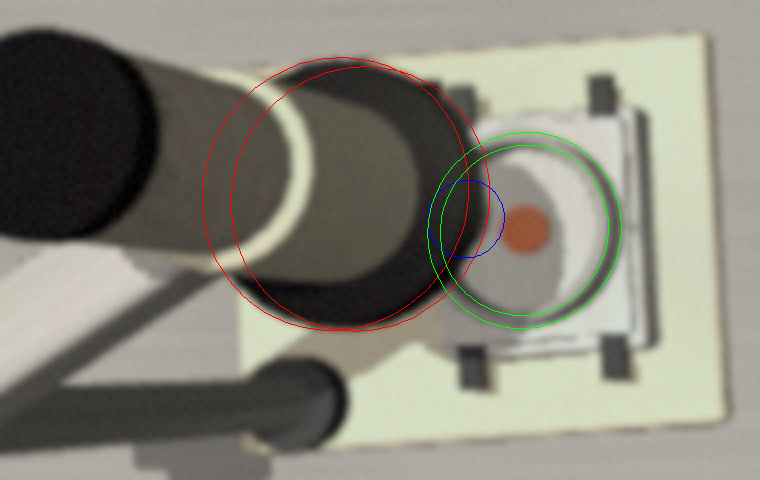

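View pics/o_s2.png

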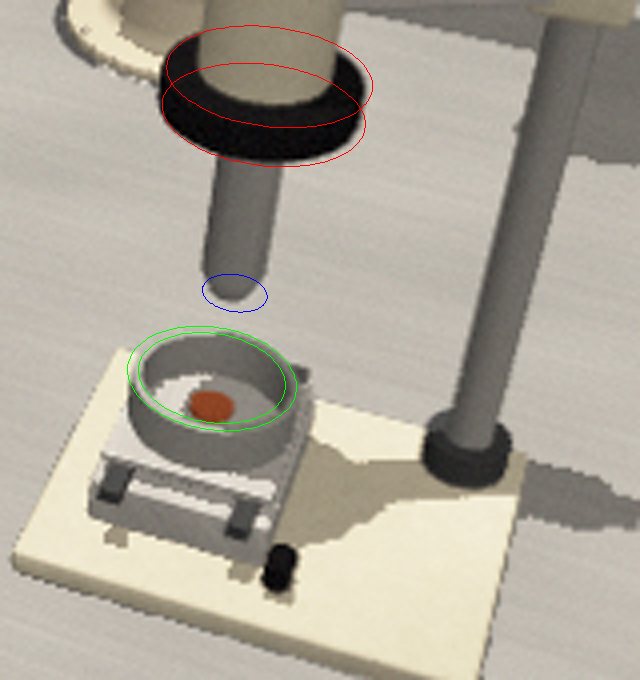

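```bash
cat > o3.py <<'E'
from ov import *
def tabbox(cv,yaw):
    X=np.array([np.cos(yaw),np.sin(yaw)]);Y=np.array([-X[1],X[0]])
    return np.array([[*(cv+x*X+y*Y),z] for x in(-.057,-.025) for y in(-.005,.005) for z in(.013,.055)])
masks={0:(G[0]<70),1:(G[1]<80)}
boxes={0:(360,225,420,265),1:(245,222,272,252)}
def iou(p,ci):
    P=proj(C[ci],tabbox(p[:2],p[2]))
    x0,y0,x1,y1=boxes[ci];k=8
    m=np.zeros(((y1-y0)*k,(x1-x0)*k),np.uint8)
    h=cv2.convexHull(((P+.5-[x0,y0])*k).astype(np.float32)).round().astype(int)
    cv2.fillConvexPoly(m,h,1)
    M=cv2.resize((255-np.clip(G[ci][y0:y1,x0:x1],0,255)).astype(np.float32),None,fx=k,fy=k,interpolation=cv2.INTER_LINEAR)>(255-{0:70,1:110}[ci])
    return (M&(m>0)).sum()/(M|(m>0)).sum()
if __name__=="__main__":
    cv=np.array([.5435,-.2389])
    for ys in np.radians(np.arange(68,96,2)): print(round(np.degrees(ys)),*[round(iou((*cv,ys),i),3) for i in(0,1)])
    m=max(((iou((cv[0]+a,cv[1]+b,y),0)+iou((cv[0]+a,cv[1]+b,y),1),cv[0]+a,cv[1]+b,np.degrees(y)) for a in np.arange(-.003,.0031,.001) for b in np.arange(-.003,.0031,.001) for y in np.radians(np.arange(70,92,1))));print(m)
    for n,uv,z in(("jar",(480,183),.072),("small1",(421,309),.012),("small2",(314,247),.012),("dish",(349,153),.01),("bottle",(285,141),.07),("cap",(334,324),.014),("tray",(287,318),.018),("driver",(505,333),.015),("box",(410,115),.1),("mat",(65,465),0),("blk",(20,420),.03)): print(n,onz(t,uv,z))
E
python3 o3.py
```

```text
68 0.229 0.392
70 0.298 0.459
72 0.386 0.525
74 0.496 0.591
76 0.618 0.677
78 0.735 0.756
80 0.818 0.821
82 0.731 0.869
84 0.588 0.85
86 0.461 0.818
88 0.349 0.762
90 0.253 0.693
92 0.178 0.634
94 0.107 0.58
(np.float64(1.6782748343660452), np.float64(0.5405), np.float64(-0.2389), np.float64(84.0))
jar [ 0.6597 -0.4321  0.072 ]
small1 [ 0.4152 -0.3224  0.012 ]
small2 [ 0.5429 -0.1082  0.012 ]
dish [ 0.7376 -0.183   0.01  ]
bottle [ 0.7466 -0.054   0.07  ]
cap [ 0.3881 -0.1465  0.014 ]
tray [ 0.4014 -0.0529  0.018 ]
driver [ 0.3641 -0.4919  0.015 ]
box [ 0.7866 -0.2936  0.1   ]
mat [0.101  0.4067 0.    ]
blk [0.1996 0.4853 0.03  ]
```

The cover yaw is about 81.5°, with the tab grip point near (0.537, -0.281). Rows can only roll about the finger axis, so the lean has to come from somewhere else. I'll stretch toward the reach limit in free space and see how the arm behaves.

Request:
play_rows(deltas=[0, 0, 0, -30, 0, 0, 0, 0, -30, 0, 0, 0, 0, -30, 0, 0, 0, 0, -30, 0, 0, 0, 0, -30, 0, 0, 0, 0, -30, 0, 0, 0, 0, -30, 0, 0, 0, 0, -30, 0, 0, 0, 0, -30, 0, 0, 0, 0, -30, 0])

```text
time_s: 1.7
tcp_pos: [0.3349, 0.8547, 0.2232]
ee_rot: [[-0.931, -0.0, -0.365], [0.365, -0.0, -0.931], [-0.0, -1.0, 0.0]]
wrist_force: [0.1, 2.3, 0.7]
gripper_width: 0.999
```

Request:
play_rows(deltas=[0, 0, 0, -30, 0, 0, 0, 0, -30, 0, 0, 0, 0, -30, 0, 0, 0, 0, -30, 0, 0, 0, 0, -30, 0, 0, 0, 0, -30, 0, 0, 0, 0, -30, 0, 0, 0, 0, -30, 0, 0, 0, 0, -30, 0, 0, 0, 0, -30, 0])

```text
time_s: 2.7
tcp_pos: [0.3659, 0.9338, 0.1703]
ee_rot: [[-0.931, 0.075, -0.358], [0.366, 0.166, -0.916], [-0.009, -0.983, -0.182]]
wrist_force: [0.4, 0.1, -0.2]
gripper_width: 1.001
```

```bash
python3 -c "
from h import *
q=r.sense();print(q['time_s'],q['joints'].round(2),q['tcp_pos'].round(4),q['ee_rot'].round(3))"
```

```text
2.7 [ 78.48  67.96  80.65   2.33 -92.47  -9.59] [0.3659 0.9338 0.1703] [[-0.931  0.075 -0.358]
 [ 0.366  0.166 -0.916]
 [-0.009 -0.983 -0.182]]
```

Past its reach the arm trades orientation for position: the tool has tilted 10.5° outward. I can get the lean that way, at azimuth 81.5° to match the cover's yaw. I'll write a helper that converts world shifts to tool axes.

```bash
cat > w.py <<'E'
import sys
from h import *
np.set_printoptions(precision=4,suppress=True)
q=r.sense();R=q['ee_rot']
y=R[:,1]
print("t",q['time_s'],"j",q['joints'].round(1),"tcp",q['tcp_pos'].round(4),"F",q['wrist_force'].round(1),"w",round(q['gripper_width'],3))
print("lean",np.degrees(np.arccos(-y[2])).round(2),"az",np.degrees(np.arctan2(y[1],y[0])).round(2),"zaz",np.degrees(np.arctan2(R[1,2],R[0,2])).round(2),"z_el",np.degrees(np.arcsin(R[2,2])).round(2),"grasp pt",(q['tcp_pos']-.019*y).round(4))
# roll to make tool z horizontal
print("roll to level z:",np.arctan2(R[2,2],-R[2,0]).round(3),np.arctan2(-R[2,2],R[2,0]).round(3), "x_z",R[2,0].round(3))
if len(sys.argv)>3:
    d=np.array([float(a) for a in sys.argv[1:4]]);print("tool mm for world",d,":",(R.T@d).round(1))
E
python3 w.py -200 30 120
```

```text
t 2.7 j [ 78.5  68.   80.7   2.3 -92.5  -9.6] tcp [0.3659 0.9338 0.1703] F [ 0.4  0.1 -0.2] w 1.001
lean 10.48 az 65.6 zaz -111.36 z_el -10.46 grasp pt [0.3644 0.9306 0.189 ]
roll to level z: -1.519 1.623 x_z -0.009
tool mm for world [-200.   30.  120.] : [ 196.  -128.1   22.4]
```

Request:
play_rows(deltas=[0, 20, -13, 0, 0, 0, 20, -13, 0, 0, 0, 20, -13, 0, 0, 0, 20, -13, 0, 0, 0, 20, -13, 0, 0, 0, 20, -13, 0, 0, 0, 20, -13, 0, 0, 0, 20, -13, 0, 0, 0, 20, -13, 0, 0, 0, 20, -13, 0, 0])

```text
time_s: 3.7
tcp_pos: [0.1602, 0.9521, 0.283]
ee_rot: [[-0.931, 0.082, -0.356], [0.366, 0.19, -0.911], [-0.007, -0.978, -0.207]]
wrist_force: [-0.1, 0.1, 0.1]
gripper_width: 0.998
```

```bash
python3 w.py 0 100 0
```

```text
t 3.7 j [ 91.6  61.4  80.6   5.1 -98.3 -21.7] tcp [0.1602 0.9521 0.283 ] F [-0.1  0.1  0.1] w 0.998
lean 11.97 az 66.57 zaz -111.35 z_el -11.96 grasp pt [0.1587 0.9485 0.3016]
roll to level z: -1.535 1.606 x_z -0.007
tool mm for world [  0. 100.   0.] : [ 36.6  19.  -91.1]
```

Request:
play_rows(deltas=[0, 31, 8, -37, 0, 0, 31, 8, -37, 0, 0, 31, 8, -37, 0, 0, 31, 8, -37, 0, 0, 31, 8, -37, 0, 0, 31, 8, -37, 0, 0, 31, 8, -37, 0, 0, 31, 8, -37, 0, 0, 31, 8, -37, 0, 0, 31, 8, -37, 0])

```text
time_s: 4.7
tcp_pos: [-0.0068, 1.0866, 0.2074]
ee_rot: [[-0.938, 0.108, -0.329], [0.34, 0.456, -0.822], [0.061, -0.883, -0.465]]
wrist_force: [-0.5, 0.3, -0.9]
gripper_width: 0.998
```

```bash
python3 w.py 0 100 0
```

```text
t 4.7 j [101.9  69.1  80.6  11.9 -76.1 -33. ] tcp [-0.0068  1.0866  0.2074] F [-0.5  0.3 -0.9] w 0.998
lean 27.96 az 76.72 zaz -111.78 z_el -27.7 grasp pt [-0.0089  1.0779  0.2242]
roll to level z: -1.702 1.44 x_z 0.061
tool mm for world [  0. 100.   0.] : [ 34.   45.6 -82.2]
```

Request:
play_rows(deltas=[0, 15, 15, -38, 0, 0, 15, 15, -38, 0, 0, 15, 15, -38, 0, 0, 15, 15, -38, 0, 0, 15, 15, -38, 0, 0, 15, 15, -38, 0, 0, 0, 0, 0, 0, 0, 0, 0, 0, 0, 0, 0, 0, 0, 0, 0, 0, 0, 0, 0])

```text
time_s: 5.7
tcp_pos: [-0.0012, 1.142, 0.1976]
ee_rot: [[-0.944, 0.107, -0.312], [0.312, 0.596, -0.739], [0.107, -0.795, -0.597]]
wrist_force: [0.1, 0.3, -0.3]
gripper_width: 1.0
```

```bash
python3 w.py 0 100 0
```

```text
t 5.7 j [101.3  71.8  80.6  14.3 -64.2 -33.9] tcp [-0.0012  1.142   0.1976] F [ 0.1  0.3 -0.3] w 1.0
lean 37.3 az 79.82 zaz -112.88 z_el -36.62 grasp pt [-0.0032  1.1306  0.2127]
roll to level z: -1.748 1.394 x_z 0.107
tool mm for world [  0. 100.   0.] : [ 31.2  59.6 -73.9]
```

Request:
play_rows(deltas=[0, 0, -8, 0, 0.14, 0, 0, -8, 0, 0.14, 0, 0, -8, 0, 0.14, 0, 0, -8, 0, 0.14, 0, 0, -8, 0, 0.14, 0, 0, -8, 0, 0.14, 0, 0, -8, 0, 0.14, 0, 0, -8, 0, 0.14, 0, 0, -8, 0, 0.14, 0, 0, -8, 0, 0.134])

```text
time_s: 6.7
tcp_pos: [-0.0096, 1.094, 0.2614]
ee_rot: [[0.147, 0.107, -0.983], [0.782, 0.596, 0.182], [0.606, -0.796, 0.004]]
wrist_force: [0.3, 0.1, -0.7]
gripper_width: 0.999
```

```bash
python3 w.py 400 -600 100
```

```text
t 6.7 j [ 102.3   57.6   57.3   16.3  -55.6 -118. ] tcp [-0.0096  1.094   0.2614] F [ 0.3  0.1 -0.7] w 0.999
lean 37.29 az 79.8 zaz 169.53 z_el 0.21 grasp pt [-0.0116  1.0827  0.2765]
roll to level z: 3.136 -0.006 x_z 0.606
tool mm for world [ 400. -600.  100.] : [-349.9 -394.4 -502. ]
```

```bash
cat > kin.py <<'E'
import numpy as np,itertools
from scipy.optimize import least_squares
from scipy.spatial.transform import Rotation as Ro
D=[([83.4,22.042,.453,0,-68.411,-14.817],[.228,.582,.223],[[-.9308,-.0000,-.3653],[.3653,-.000,-.9308],[0,-1,0]]),
([78.48,67.96,80.65,2.33,-92.47,-9.59],[.3659,.9338,.1703],[[-.931,.075,-.358],[.366,.166,-.916],[-.009,-.983,-.182]]),
([91.6,61.4,80.6,5.1,-98.3,-21.7],[.1602,.9521,.283],[[-.931,.082,-.356],[.366,.19,-.911],[-.007,-.978,-.207]]),
([101.9,69.1,80.6,11.9,-76.1,-33.],[-.0068,1.0866,.2074],[[-.938,.108,-.329],[.34,.456,-.822],[.061,-.883,-.465]]),
([101.3,71.8,80.6,14.3,-64.2,-33.9],[-.0012,1.142,.1976],[[-.944,.107,-.312],[.312,.596,-.739],[.107,-.795,-.597]]),
([102.3,57.6,57.3,16.3,-55.6,-118.],[-.0096,1.094,.2614],[[.147,.107,-.983],[.782,.596,.182],[.606,-.796,.004]])]
def fk(p,q,s):
    d1,a1,b,ux,uz,fx,fz,L,o6,psi=p
    q=np.radians(q)
    R=Ro.from_euler('z',q[0]+psi);x=R.apply([a1,b,d1])
    R=R*Ro.from_euler('y',q[1]);x=x+R.apply([ux,0,uz])
    R=R*Ro.from_euler('y',-q[2]);x=x+R.apply([fx,0,fz])
    R=R*Ro.from_euler('x',s[0]*q[3]);R=R*Ro.from_euler('y',-q[4]);R=R*Ro.from_euler('x',s[1]*q[5]+o6)
    x=x+R.apply([L,0,0])
    # tool y=R x-axis ; 
    Rm=R.as_matrix()
    return x,np.c_[Rm[:,1],Rm[:,0],-Rm[:,2]]
def res(p,s,D=D):
    o=[]
    for q,x,R in D:
        X,RR=fk(p,q,s);o+=list((X-np.array(x))*1000/2)+list(((RR-np.array(R)).ravel())*50)
    o+=list(np.array(p[:8])*1e-1)
    return np.array(o)
S=(1,1)
def best():
    b=None
    rng=np.random.default_rng(0)
    for s in itertools.product((1,-1),(1,-1)):
        for o6 in(0,np.pi/2,np.pi,-np.pi/2):
          for k in range(4):
            f=least_squares(res,[.4,.1,-.16,rng.uniform(-.2,.2),.5,.4,rng.uniform(-.2,.2),.3,o6,rng.normal()*.1],args=(s,))
            if b is None or f.cost<b[0]: b=(f.cost,s,f.x)
    return b
if __name__=="__main__":
    c,s,p=best();print(c,s,p.round(4))
    for q,x,R in D: X,RR=fk(p,q,s);print((X-np.array(x)).round(4)*1000,abs(RR-np.array(R)).max().round(3))
    np.savez('kin.npz',p=p,s=s)
E
python3 kin.py; python3 - <<'E'
import sys;sys.path.insert(0,'.')
from h import *
t=eyes.capture("top");s=eyes.capture("scene")
cv2.imwrite("pics/s1.png",s["img"])
for z in np.arange(.3,.62,.04): print(z.round(2),proj(s,[[.5415,.184,z],[.458,.313,z]]).round(0).tolist())
E
```

```text
96.1805966235235 (-1, -1) [ 1.8630e-01  1.4210e-01 -1.6870e-01 -5.4400e-02  5.0210e-01  3.4520e-01
  4.9000e-03  3.2240e-01  6.2961e+00  1.4200e-02]
[0.6 0.9 4.3] 0.001
[-5.3 -4.7 18.5] 0.002
[-3.  -2.8 -5.8] 0.003
[-0.4  4.6 -2.1] 0.006
[ 0.3  7.6 -1.6] 0.008
[  5.4  -3.6 -13.3] 0.009
0.3 [[442.0, 191.0], [518.0, 187.0]]
0.34 [[445.0, 172.0], [522.0, 169.0]]
0.38 [[448.0, 153.0], [527.0, 150.0]]
0.42 [[451.0, 133.0], [532.0, 130.0]]
0.46 [[454.0, 112.0], [537.0, 109.0]]
0.5 [[458.0, 90.0], [543.0, 87.0]]
0.54 [[461.0, 66.0], [549.0, 64.0]]
0.58 [[465.0, 41.0], [555.0, 40.0]]
```

View pics/s1.png

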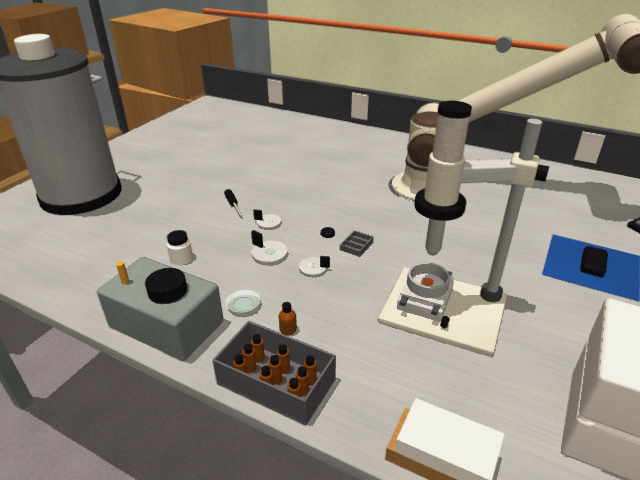

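```bash
python3 - <<'E'
import re
s=open('kin.py').read()
s=s.replace("d1,a1,b,ux,uz,fx,fz,L,o6,psi=p","d1,a1,b,ux,uz,fx,fz,L,o6,psi,wz,wy=p")
s=s.replace("R=R*Ro.from_euler('y',-q[4]);R=R*","R=R*Ro.from_euler('y',-q[4]);x=x+R.apply([0,wy,wz]);R=R*")
s=s.replace("o6,rng.normal()*.1]","o6,0,rng.uniform(-.1,.1),0]")
open('kin.py','w').write(s)
E
python3 kin.py
```

```text
0.2327492098638227 (-1, -1) [ 0.1632 -0.0166 -0.023   0.0027  0.5667  0.4236  0.0013  0.31    0.0008
  0.0009  0.0115 -0.1373]
[ 0.1  0.1 -0.2] 0.0
[-0.3 -0.3  0. ] 0.0
[-0.5  0.1  0.1] 0.002
[0.3 0.5 0.1] 0.001
[ 0.1 -0.  -0.6] 0.001
[ 0.1 -0.4  0.5] 0.001
```

```bash
cat > ik.py <<'E'
from kin import *
_z=np.load('kin.npz');P_=_z['p'];S_=tuple(_z['s'])
LO=np.array([-179.83,-69.29,-61.27,-181.25,-171.15,-177.46]);HI=np.array([179.83,118.12,80.66,117.63,-9.14,177.46])
def ik(x,R,q0):
    def f(q):
        X,RR=fk(P_,q,S_);return np.r_[(X-x)*1000,((RR-R)*200).ravel()]
    m=least_squares(f,np.clip(q0,LO+.1,HI-.1),bounds=(LO,HI));return m.x,np.sqrt(2*m.cost)
def path(q,x0,R,wps,step=.03):
    x=np.array(x0,float)
    for w in wps:
        w=np.array(w);n=max(1,int(np.ceil(np.linalg.norm(w-x)/step)));mx=0;er=0;ql=[]
        for k in range(1,n+1):
            qn,e=ik(x+(w-x)*k/n,R,q);mx=max(mx,abs(qn-q).max());er=max(er,e);q=qn;ql.append(q)
        ql=np.array(ql)
        print(w,"n",n,"maxstep",mx.round(1),"err",round(er,2),"q",q.round(0),"margin",min((ql-LO).min(),(HI-ql).min()).round(1))
        x=w
    return q
E
python3 - <<'E'
import sys;sys.path.insert(0,'.')
from ik import *
from h import *
q=r.sense();R=q['ee_rot'];x=q['tcp_pos']
path(q['joints'],x,R,[(.1,.7,.5),(.3,.35,.62),(.45,-.1,.6),(.533,-.35,.25),(.537,-.27,.026),(.537,-.27,.25),(.53,.0,.3),(.545,.08,.13),(.545,.15,.11)],.04)
E
```

```text
[0.1 0.7 0.5] n 12 maxstep 10.3 err 0.0 q [ 100.    8.    5.   15.  -52. -116.] margin 33.6
[0.3  0.35 0.62] n 11 maxstep 6.6 err 0.0 q [ 62. -13.  10. -11. -77. -73.] margin 44.1
[ 0.45 -0.1   0.6 ] n 12 maxstep 8.9 err 0.0 q [ -21.    8.   36.  -43. -118.  -11.] margin 44.4
[ 0.533 -0.35   0.25 ] n 11 maxstep 4.6 err 0.0 q [-36.  34.  26. -34. -99.  26.] margin 47.4
[ 0.537 -0.27   0.026] n 6 maxstep 4.6 err 0.0 q [-31.  41.   5. -37. -73.  37.] margin 59.6
[ 0.537 -0.27   0.25 ] n 6 maxstep 3.6 err 0.0 q [-31.  28.  17. -35. -93.  23.] margin 64.0
[0.53 0.   0.3 ] n 7 maxstep 4.2 err 0.0 q [ -6.  12.   0. -38. -78.   4.] margin 61.4
[0.545 0.08  0.13 ] n 5 maxstep 4.5 err 0.0 q [  2.  22. -11. -45. -57.  13.] margin 48.1
[0.545 0.15  0.11 ] n 2 maxstep 3.8 err 0.0 q [ 10.  23. -13. -48. -51.  10.] margin 41.8
```

The kinematic model fits to under 0.6 mm, and the path over the scope (top at about 0.46 m) is feasible. Moving.

Request:
play_rows(deltas=[0, -12, -34, -15, 0, 0, -12, -34, -15, 0, 0, -12, -34, -15, 0, 0, -12, -34, -15, 0, 0, -12, -34, -15, 0, 0, -12, -34, -15, 0, 0, -12, -34, -15, 0, 0, -12, -34, -15, 0, 0, -12, -34, -15, 0, 0, -12, -34, -15, 0])

```text
time_s: 7.8
tcp_pos: [0.0851, 0.7697, 0.4594]
ee_rot: [[0.138, 0.107, -0.985], [0.784, 0.596, 0.175], [0.606, -0.796, -0.002]]
wrist_force: [0.2, -0.0, 0.5]
gripper_width: 1.002
```

Request:
play_rows(deltas=[0, -12, -34, -15, 0, 0, -12, -34, -15, 0, 0, -16, -26, -24, 0, 0, -16, -26, -24, 0, 0, -16, -26, -24, 0, 0, -16, -26, -24, 0, 0, -16, -26, -24, 0, 0, -16, -26, -24, 0, 0, -16, -26, -24, 0, 0, -16, -26, -24, 0])

```text
time_s: 8.8
tcp_pos: [0.2523, 0.4464, 0.587]
ee_rot: [[0.137, 0.107, -0.985], [0.783, 0.597, 0.174], [0.607, -0.795, -0.002]]
wrist_force: [0.1, 0.6, 0.7]
gripper_width: 0.998
```

```bash
python3 w.py 0 100 0
```

```text
t 8.8 j [ 78.  -10.5   5.8  -1.2 -68.9 -87.9] tcp [0.2523 0.4464 0.587 ] F [0.1 0.6 0.7] w 0.998
lean 37.35 az 79.83 zaz 169.99 z_el -0.13 grasp pt [0.2503 0.4351 0.6021]
roll to level z: -3.138 0.004 x_z 0.607
tool mm for world [  0. 100.   0.] : [78.3 59.7 17.4]
```

Request:
play_rows(deltas=[0, -16, -26, -24, 0, 0, -16, -26, -24, 0, 0, -16, -26, -24, 0, 0, -28, -20, -19, 0, 0, -28, -20, -19, 0, 0, -28, -20, -19, 0, 0, -28, -20, -19, 0, 0, -28, -20, -19, 0, 0, -28, -20, -19, 0, 0, -28, -20, -19, 0])

```text
time_s: 9.8
tcp_pos: [0.3959, 0.089, 0.6124]
ee_rot: [[0.137, 0.109, -0.985], [0.783, 0.596, 0.175], [0.606, -0.795, -0.004]]
wrist_force: [0.3, 0.8, 0.7]
gripper_width: 1.003
```

```bash
python3 w.py 0 100 0
```

```text
t 9.8 j [   5.3   -6.    24.9  -37.3 -105.5  -30.6] tcp [0.3959 0.089  0.6124] F [0.3 0.8 0.7] w 1.003
lean 37.32 az 79.63 zaz 169.93 z_el -0.23 grasp pt [0.3938 0.0777 0.6275]
roll to level z: -3.135 0.006 x_z 0.606
tool mm for world [  0. 100.   0.] : [78.3 59.6 17.5]
```

Request:
play_rows(deltas=[0, -31, 8, -10, 0, 0, -31, 8, -10, 0, 0, -31, 8, -10, 0, 0, -31, 8, -10, 0, 0, -31, 8, -10, 0, 0, -31, 8, -10, 0, 0, -31, 8, -10, 0, 0, -31, 8, -10, 0, 0, -31, 8, -10, 0, 0, -31, 8, -10, 0])

```text
time_s: 10.8
tcp_pos: [0.4596, -0.123, 0.3596]
ee_rot: [[0.137, 0.108, -0.985], [0.784, 0.596, 0.175], [0.605, -0.796, -0.003]]
wrist_force: [-0.1, -0.3, -0.7]
gripper_width: 0.999
```

Request:
play_rows(deltas=[0, -31, 8, -10, 0, 0, -31, 8, -10, 0, 0, -31, 8, -10, 0, 0, -31, 8, -10, 0, 0, -31, 8, -10, 0, 0, -31, 8, -10, 0, 0, -31, 8, -10, 0, 0, -31, 8, -10, 0, 0, -20, 0, 0, 0, 0, 0, 0, 0, 0])

```text
time_s: 11.8
tcp_pos: [0.5059, -0.3091, 0.1444]
ee_rot: [[0.143, 0.105, -0.984], [0.782, 0.598, 0.178], [0.607, -0.795, 0.003]]
wrist_force: [0.6, 0.5, -0.4]
gripper_width: 1.002
```

```bash
python3 w.py 0 100 0; python3 -c "
from h import *
s=eyes.capture('scene');t=eyes.capture('top')
crop(s['img'],180,120,380,270,4,'pics/s2.png');crop(np.clip(t['img']*1.5,0,255).astype('uint8'),300,170,480,330,4,'pics/t2.png')"
```

```text
t 11.8 j [-34.9  33.7  11.3 -33.5 -86.2  32.5] tcp [ 0.5059 -0.3091  0.1444] F [ 0.6  0.5 -0.4] w 1.002
lean 37.36 az 80.02 zaz 169.76 z_el 0.2 grasp pt [ 0.5039 -0.3204  0.1595]
roll to level z: 3.136 -0.006 x_z 0.607
tool mm for world [  0. 100.   0.] : [78.2 59.8 17.8]
```

View pics/s2.png

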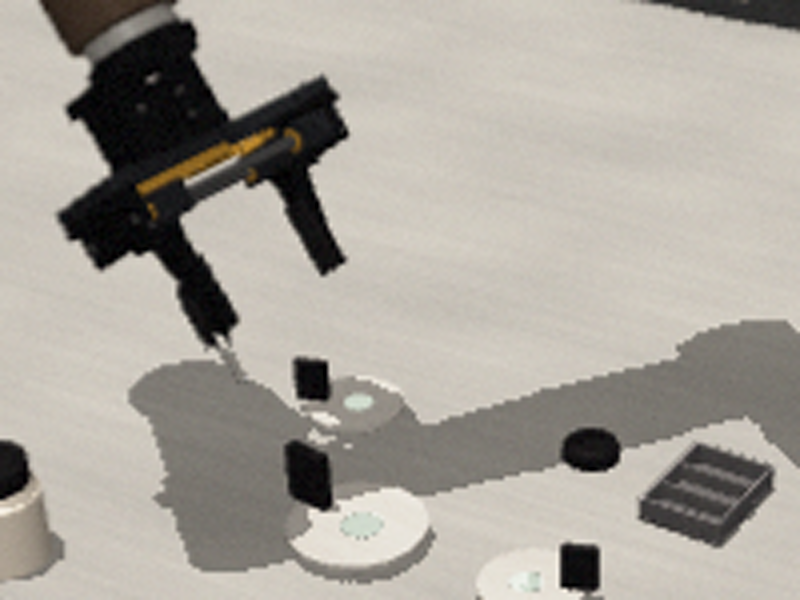

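View pics/t2.png

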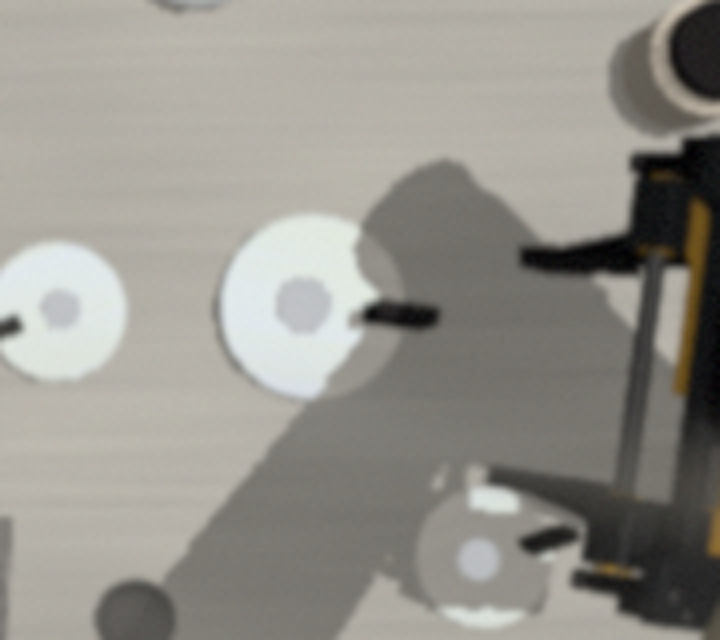

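The scene crop shows the gripper above and left of the cover's tab at (310,475), and the jaws open along the tab's thickness. The body's end stays above the small cover's tab. Next I'll align, then slide in along the finger axis.

Request:
play_rows(deltas=[0, -7, 2, -5, 0, 0, -7, 2, -5, 0, 0, -7, 2, -5, 0, 0, -7, 2, -5, 0, 0, -7, 2, -6, 0, 0, 0, 0, 0, 0.006, 0, 0, 0, 0, 0, 0, 0, 0, 0, 0, 0, 0, 0, 0, 0, 0, 0, 0, 0, 0])

```text
time_s: 12.9
tcp_pos: [0.5289, -0.3339, 0.1183]
ee_rot: [[0.147, 0.108, -0.983], [0.782, 0.596, 0.182], [0.605, -0.796, 0.003]]
wrist_force: [-0.8, -0.5, -0.1]
gripper_width: 0.999
```

```bash
python3 - <<'E'
from h import *
q=r.sense();R=q['ee_rot'];x=q['tcp_pos']
g=np.array([.5368,-.2804,.043]); 
print(x,(R.T@(g+.019*R[:,1]-x)*1000).round(1),R.round(4).tolist())
E
python3 w.py
```

```text
[ 0.52890033 -0.33385622  0.11827368] [ -2.6 111.6   1.7] [[0.1466, 0.1077, -0.9833], [0.7823, 0.5958, 0.1818], [0.6054, -0.7959, 0.0031]]
t 12.9 j [-35.4  38.   15.4 -33.3 -86.1  32.9] tcp [ 0.5289 -0.3339  0.1183] F [-0.8 -0.5 -0.1] w 0.999
lean 37.26 az 79.76 zaz 169.52 z_el 0.18 grasp pt [ 0.5269 -0.3452  0.1334]
roll to level z: 3.136 -0.005 x_z 0.605
```

Request:
play_rows(deltas=[0, -1, 18, 1, 0, 0, -1, 18, 0.5, 0, 0, -0.5, 18, 0, 0, 0, 0, 18, 0, 0, 0, 0, 18, 0, 0, 0, 0, 8, 0, 0, 0, 0, 7, 0, 0, 0, 0, 6, 0, 0, 0, 0, 0, 0, 0, 0, 0, 0, 0, 0])

```text
time_s: 13.9
tcp_pos: [0.5392, -0.2699, 0.0284]
ee_rot: [[0.147, 0.108, -0.983], [0.782, 0.595, 0.182], [0.605, -0.796, 0.003]]
wrist_force: [1.3, -0.5, 0.7]
gripper_width: 0.999
```

```bash
python3 w.py; python3 -c "
from h import *
s=eyes.capture('scene');t=eyes.capture('top')
crop(s['img'],200,170,340,275,5,'pics/s3.png');crop(np.clip(t['img']*1.5,0,255).astype('uint8'),320,190,460,310,5,'pics/t3.png')"
```

```text
t 13.9 j [-30.8  41.    6.8 -36.1 -74.2  36.1] tcp [ 0.5392 -0.2699  0.0284] F [ 1.3 -0.5  0.7] w 0.999
lean 37.24 az 79.74 zaz 169.52 z_el 0.17 grasp pt [ 0.5371 -0.2812  0.0435]
roll to level z: 3.137 -0.005 x_z 0.605
```

View pics/s3.png

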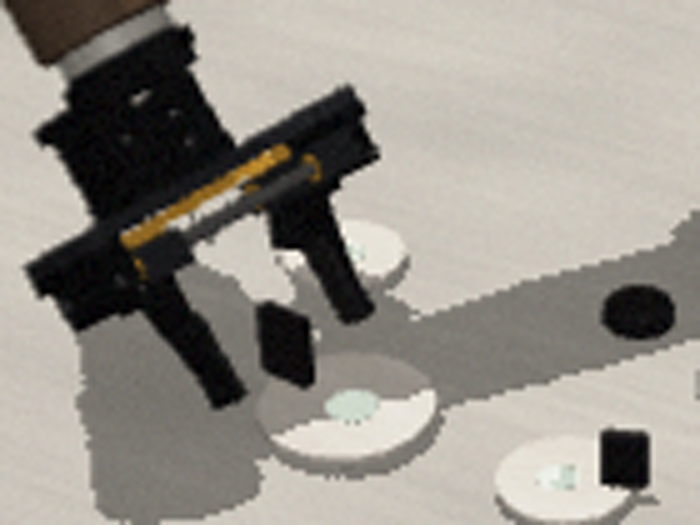

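View pics/t3.png

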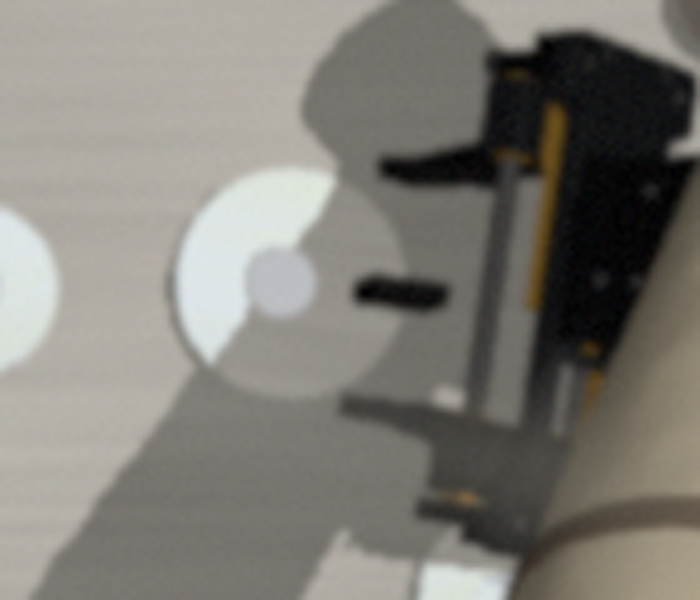

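The tab, at (400,292) in the top crop, sits between the two fingers and is roughly centred. Closing.

Request:
play_rows(deltas=[255, 0, 0, 0, 0, 255, 0, 0, 0, 0, 255, 0, 0, 0, 0, 255, 0, 0, 0, 0, 255, 0, 0, 0, 0, 255, 0, 0, 0, 0, 255, 0, 0, 0, 0, 255, 0, 0, 0, 0, 255, 0, 0, 0, 0, 255, 0, 0, 0, 0])

```text
time_s: 15.0
tcp_pos: [0.539, -0.2694, 0.028]
ee_rot: [[0.147, 0.107, -0.983], [0.782, 0.596, 0.182], [0.606, -0.796, 0.004]]
wrist_force: [-0.1, 0.9, -0.6]
gripper_width: 0.172
```

```bash
python3 w.py 0 0 100
```

```text
t 15.0 j [-30.8  41.    6.7 -36.1 -74.2  36.1] tcp [ 0.539  -0.2694  0.028 ] F [-0.1  0.9 -0.6] w 0.172
lean 37.27 az 79.8 zaz 169.52 z_el 0.21 grasp pt [ 0.5369 -0.2807  0.0431]
roll to level z: 3.136 -0.006 x_z 0.606
tool mm for world [  0.   0. 100.] : [ 60.6 -79.6   0.4]
```

Request:
play_rows(deltas=[255, 0, 0, 0, 0, 255, 0, 0, 0, 0, 255, 0, 0, 0, 0, 255, 0, 0, 0, 0, 255, 1.2, -1.6, 0, 0, 255, 2.4, -3.2, 0, 0, 255, 3.6, -4.8, 0, 0, 255, 3.6, -4.8, 0, 0, 255, 3.6, -4.8, 0, 0, 255, 3.6, -4.8, 0, 0])

```text
time_s: 16.0
tcp_pos: [0.5391, -0.2697, 0.0588]
ee_rot: [[0.147, 0.108, -0.983], [0.782, 0.596, 0.182], [0.605, -0.796, 0.003]]
wrist_force: [-0.2, -0.4, -2.1]
gripper_width: 0.111
```

```bash
python3 w.py 0 0 100; python3 -c "
from h import *
print(r.sense()['moment'])
s=eyes.capture('scene');t=eyes.capture('top')
crop(s['img'],200,170,340,275,5,'pics/s4.png');crop(np.clip(t['img']*1.5,0,255).astype('uint8'),320,190,460,310,5,'pics/t4.png')"
```

```text
t 16.0 j [-30.8  38.8   7.6 -35.6 -76.6  34.3] tcp [ 0.5391 -0.2697  0.0588] F [-0.2 -0.4 -2.1] w 0.111
lean 37.26 az 79.75 zaz 169.52 z_el 0.18 grasp pt [ 0.5371 -0.2811  0.0739]
roll to level z: 3.136 -0.005 x_z 0.605
tool mm for world [  0.   0. 100.] : [ 60.5 -79.6   0.3]
[-1.53997447  0.29079439  0.0024176 ]
```

View pics/s4.png

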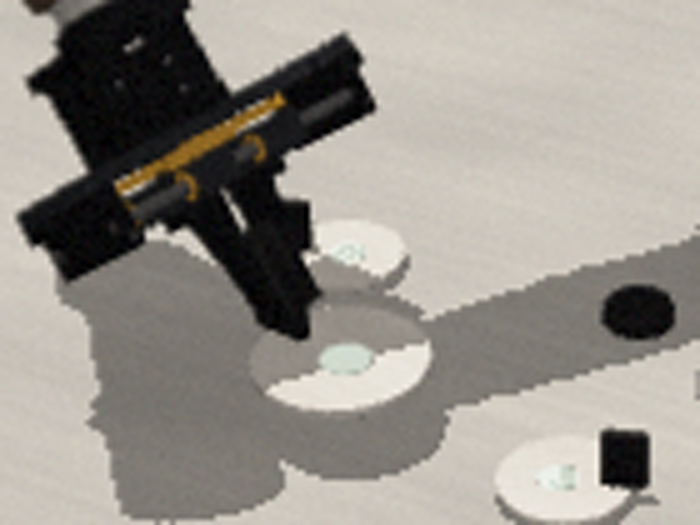

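View pics/t4.png

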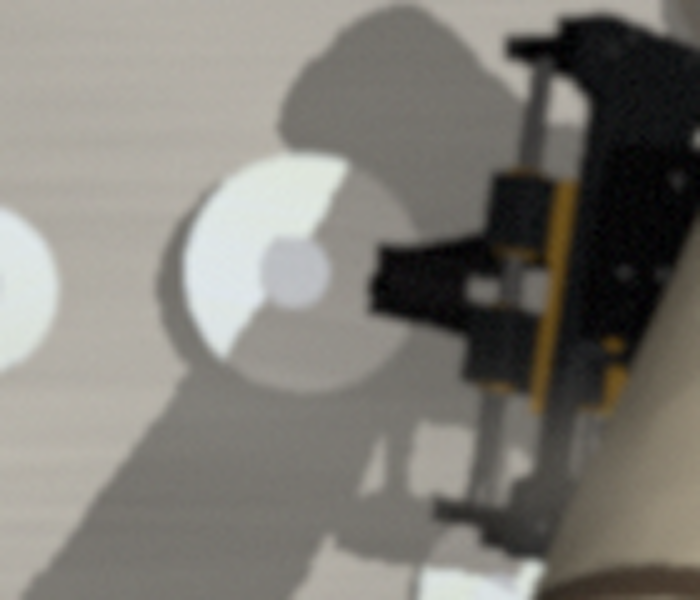

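```bash
cat > tilt.py <<'E'
from fit2 import *
from scipy.optimize import differential_evolution
q=r.sense();Rt=q['ee_rot'];yv=Rt[:,1];az=np.arctan2(yv[1],yv[0])
X=np.array([np.cos(az),np.sin(az),0]);Y=np.array([-np.sin(az),np.cos(az),0]);Z=np.array([0,0,1.])
gp=q['tcp_pos']-.019*yv
A2=np.radians(np.arange(0,360,3));
A2=A2[np.abs((A2-np.pi+np.pi)%(2*np.pi)-np.pi)>.0]
def circ(p,rad,h=0):
    cx,cy,cz,pit,rol=p
    u=X*np.cos(pit)-Z*np.sin(pit);n=Z*np.cos(pit)+X*np.sin(pit)
    v=Y*np.cos(rol)+n*np.sin(rol)
    n=np.cross(u,v)
    a=A2[np.abs((A2-np.pi+np.pi)%(2*np.pi)-np.pi)<np.pi-.6]
    return np.array([cx,cy,cz])+rad*(np.cos(a)[:,None]*u+np.sin(a)[:,None]*v)+h*n
def sc(ci,p):
    c=C[ci];u=proj(c,circ(p,.047));uo=proj(c,circ(p,.048));n=uo-u;n/=np.linalg.norm(n,axis=1)[:,None]
    d=1.2;return -np.clip(np.abs(samp(G[ci],u-d*n)-samp(G[ci],u+d*n)),0,40).mean()
c0=gp+.042*X-.028*Z   # flange top centre
f=lambda d:sum(sc(ci,[c0[0]+d[0]*X[0]+d[1]*Y[0],c0[1]+d[0]*X[1]+d[1]*Y[1],c0[2]+d[2],d[3],d[4]]) for ci in(0,1))
b=[(-.008,.008)]*3+[(-.12,.12),(-.06,.06)]
m=differential_evolution(f,b,seed=1,popsize=25,maxiter=80,tol=1e-6)
print("flange top centre expected",c0,"dev mm along X,Y,Z",(m.x[:3]*1000).round(1),"pitch,roll deg",np.degrees(m.x[3:]).round(2),m.fun)
print("level-only:",end=' ')
m=differential_evolution(lambda d:f([d[0],d[1],d[2],0,0]),b[:3],seed=1,popsize=25,maxiter=80,tol=1e-6);print((m.x*1000).round(1),m.fun)
E
python3 tilt.py
```

```text
flange top centre expected [ 0.5445 -0.2396  0.0454] dev mm along X,Y,Z [ 1.5 -0.8 -2.6] pitch,roll deg [ 4.26 -0.1 ] -42.78840637207031
level-only: [ 1.1 -0.9 -1.4] -41.6761589050293
```

The lift worked: the cover hangs level as far as I can tell, and the wrist reads about 2.1 N. Next I carry it up and across to the front of the scope.

Request:
play_rows(deltas=[255, 6, -8, 0, 0, 255, 6, -8, 0, 0, 255, 6, -8, 0, 0, 255, 6, -8, 0, 0, 255, 6, -8, 0, 0, 255, 10, 6, 2, 0, 255, 19, 12, 4, 0, 255, 19, 12, 4, 0, 255, 19, 12, 4, 0, 255, 19, 12, 4, 0])

```text
time_s: 17.2
tcp_pos: [0.5395, -0.1654, 0.1172]
ee_rot: [[0.147, 0.107, -0.983], [0.782, 0.597, 0.182], [0.606, -0.795, 0.004]]
wrist_force: [0.5, 0.1, -1.6]
gripper_width: 0.115
```

Request:
play_rows(deltas=[255, 19, 12, 4, 0, 255, 19, 12, 4, 0, 255, 19, 12, 4, 0, 255, 19, 12, 4, 0, 255, 19, 12, 4, 0, 255, 19, 12, 4, 0, 255, 19, 12, 4, 0, 255, 19, 12, 4, 0, 255, 10, 6, 2, 0, 255, 5, 3, 1, 0])

```text
time_s: 18.2
tcp_pos: [0.5407, 0.0336, 0.1351]
ee_rot: [[0.146, 0.106, -0.984], [0.782, 0.596, 0.18], [0.606, -0.796, 0.004]]
wrist_force: [0.6, -0.6, -1.9]
gripper_width: 0.115
```

```bash
cat > c.py <<'E'
import sys
from h import *
np.set_printoptions(precision=4,suppress=True)
q=r.sense();R=q['ee_rot'];x=q['tcp_pos']
print("t",q['time_s'],"cover centre",(x+[.0055,.03,-.028]).round(4),"tcp",x,"F",q['wrist_force'].round(2),"M",q['moment'].round(2),"w",round(q['gripper_width'],3))
if len(sys.argv)>1:
    g=np.array([float(a) for a in sys.argv[1:4]]);print("to",g,"tool mm",((R.T@(g-x-[.0055,.03,-.028]))*1000).round(1))
E
python3 c.py .549 .094 .110; python3 w.py
```

```text
t 18.2 cover centre [0.5462 0.0636 0.1071] tcp [0.5407 0.0336 0.1351] F [ 0.6  -0.63 -1.91] M [-1.53  0.25 -0.01] w 0.115
to [0.549 0.094 0.11 ] tool mm [25.9 16.1  2.7]
t 18.2 j [ -3.6  21.6  -8.9 -42.7 -62.5  14.6] tcp [0.5407 0.0336 0.1351] F [ 0.6 -0.6 -1.9] w 0.115
lean 37.28 az 79.9 zaz 169.62 z_el 0.22 grasp pt [0.5387 0.0223 0.1502]
roll to level z: 3.135 -0.006 x_z 0.606
```

```bash
python3 tilt.py; python3 -c "
from h import *
s=eyes.capture('scene');t=eyes.capture('top')
crop(s['img'],340,180,500,300,5,'pics/s5.png');crop(np.clip(t['img']*1.5,0,255).astype('uint8'),100,180,260,300,5,'pics/t5.png')"
```

```text
flange top centre expected [0.5464 0.0628 0.1221] dev mm along X,Y,Z [ 5.5 -8.   3.7] pitch,roll deg [-0.23  2.61] -31.06371307373047
level-only: [ 5.1 -8.   3.1] -30.294605255126953
```

View pics/s5.png

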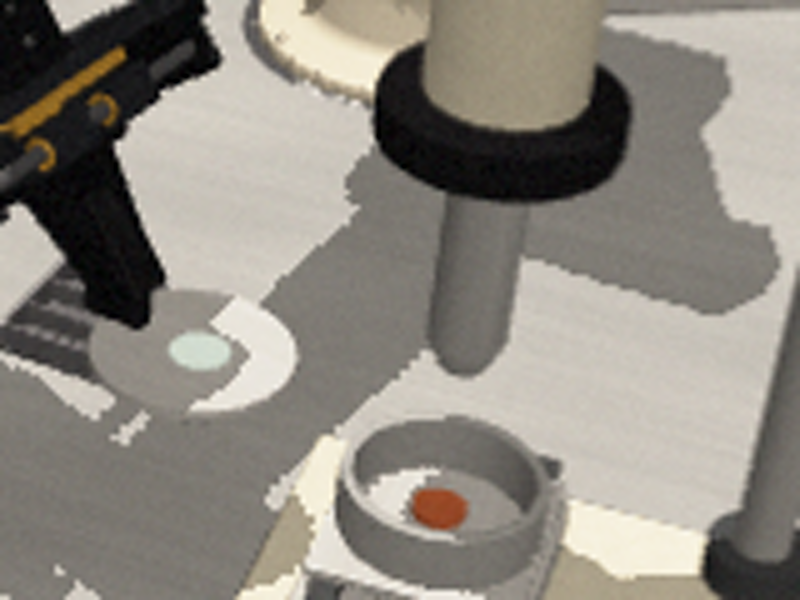

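View pics/t5.png

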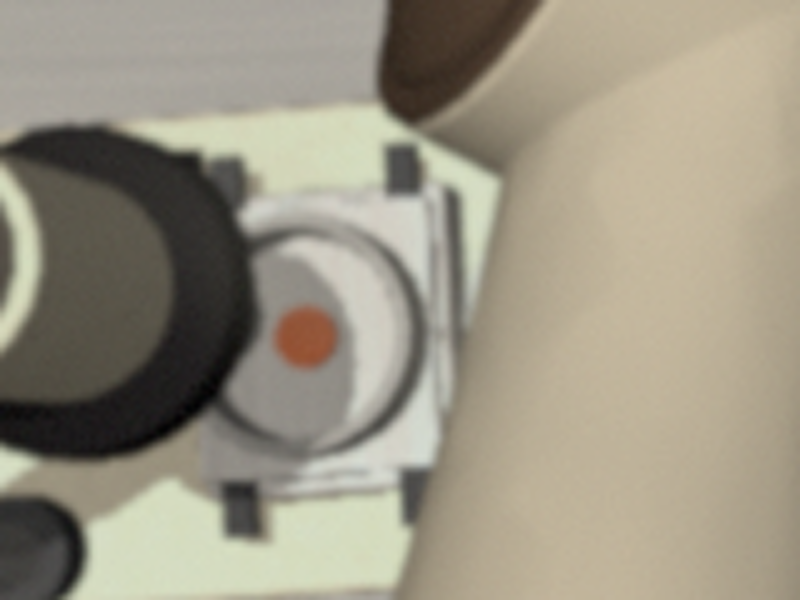

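```bash
python3 - <<'E'
from ik import *
from h import *
q=r.sense();R=q['ee_rot'];np.set_printoptions(precision=3,suppress=True)
qq,e=ik(np.array([.5375,.154,.125]),R,q['joints']);print(qq,e)
from kin import *
def frames(p,q,s):
    d1,a1,b,ux,uz,fx,fz,L,o6,psi,wz,wy=p;q=np.radians(q)
    R=Ro.from_euler('z',q[0]+psi);x=R.apply([a1,b,d1]);o=[x]
    R=R*Ro.from_euler('y',q[1]);x=x+R.apply([ux,0,uz]);o.append(x)
    R=R*Ro.from_euler('y',-q[2]);x=x+R.apply([fx,0,fz]);o.append(x)
    R=R*Ro.from_euler('x',s[0]*q[3]);R=R*Ro.from_euler('y',-q[4]);x=x+R.apply([0,wy,wz]);o.append(x);x=x+R.apply([L,0,0]);o.append(x)
    return np.array(o)
print(frames(P_,qq,S_)); print(frames(P_,q['joints'],S_))
cv2.imwrite('pics/s6.png',eyes.capture('scene')['img'])
E
```

```text
[ 10.525  20.614 -13.694 -46.526 -51.233   7.638] 3.721598622381468e-12
[[-0.012 -0.026  0.163]
 [ 0.186  0.011  0.693]
 [ 0.531  0.076  0.455]
 [ 0.504 -0.031  0.372]
 [ 0.537  0.154  0.125]]
[[-0.018 -0.022  0.163]
 [ 0.193 -0.035  0.689]
 [ 0.558 -0.059  0.476]
 [ 0.515 -0.161  0.394]
 [ 0.548  0.024  0.147]]
```

View pics/s6.png

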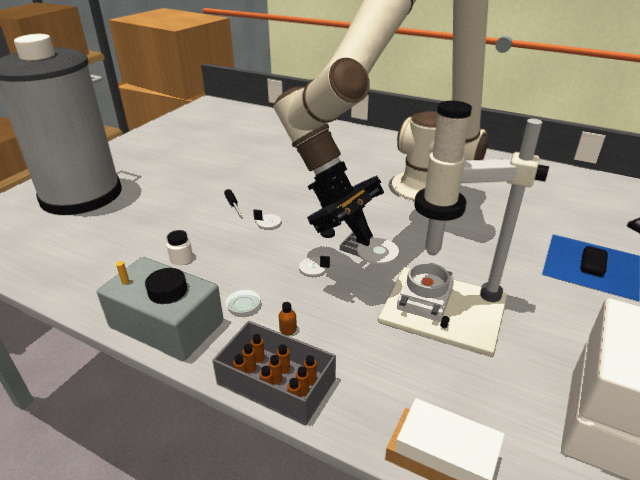

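The forearm's end may come close to the lens tube, so I'll refit the kinematics with the newer readings and compute that clearance.

```bash
cat > refit.py <<'E'
import kin
from kin import *
from h import r
q=r.sense()
Rp=[[.147,.108,-.983],[.782,.596,.182],[.605,-.796,.003]]
kin.D+= [([78.,-10.5,5.8,-1.2,-68.9,-87.9],[.2523,.4464,.587],[[.137,.107,-.985],[.783,.597,.174],[.607,-.795,-.002]]),
([5.3,-6,24.9,-37.3,-105.5,-30.6],[.3959,.089,.6124],[[.137,.109,-.985],[.783,.596,.175],[.606,-.795,-.004]]),
([-34.9,33.7,11.3,-33.5,-86.2,32.5],[.5059,-.3091,.1444],[[.143,.105,-.984],[.782,.598,.178],[.607,-.795,.003]]),
([-35.4,38,15.4,-33.3,-86.1,32.9],[.5289,-.3339,.1183],Rp),([-30.8,41,6.8,-36.1,-74.2,36.1],[.5392,-.2699,.0284],Rp),
([-30.8,38.8,7.6,-35.6,-76.6,34.3],[.5391,-.2697,.0588],Rp),
(q['joints'],q['tcp_pos'],q['ee_rot'])]
s=(-1,-1);b=None
rng=np.random.default_rng(0)
for k in range(30):
    f=least_squares(res,[.16,0,rng.uniform(-.2,.2),rng.uniform(-.1,.1),.5,.4,rng.uniform(-.1,.1),.3,0,0,rng.uniform(-.1,.1),rng.uniform(-.2,.2)],args=(s,kin.D))
    if b is None or f.cost<b.cost:b=f
print(b.cost,b.x.round(4))
for q,x,R in kin.D: X,RR=fk(b.x,q,s);print((X-np.array(x)).round(4)*1000,abs(RR-np.array(R)).max().round(3))
np.savez('kin.npz',p=b.x,s=s)
E
python3 refit.py
```

```text
0.7424627061559003 [ 1.605e-01  1.000e-04 -5.000e-04 -2.000e-04  5.648e-01  4.216e-01
  1.000e-04  3.067e-01  5.000e-04  5.000e-04  1.000e-04 -1.595e-01]
[ 0.1 -0.2 -0.7] 0.0
[-0.2 -0.1 -0.2] 0.0
[-0.8 -0.1  0.2] 0.002
[0.  0.1 0.4] 0.001
[ 0.1  0.1 -0.9] 0.001
[0.4 0.  0.8] 0.001
[-0.2 -0.   0.5] 0.001
[ 0.3 -0.1 -0.4] 0.001
[-0.6  0.   0.4] 0.001
[-0.   0.3  0.4] 0.002
[ 0.4  0.3 -0.3] 0.001
[ 0.1 -0.8 -0.1] 0.001
[-0.  0.  0.] 0.0
```

```bash
python3 - <<'E'
from ik import *
from h import *
np.set_printoptions(precision=3,suppress=True)
def frames(p,q,s):
    d1,a1,b,ux,uz,fx,fz,L,o6,psi,wz,wy=p;q=np.radians(q)
    R=Ro.from_euler('z',q[0]+psi);x=R.apply([a1,b,d1]);o=[x]
    R=R*Ro.from_euler('y',q[1]);x=x+R.apply([ux,0,uz]);o.append(x)
    R=R*Ro.from_euler('y',-q[2]);x=x+R.apply([fx,0,fz]);o.append(x)
    R=R*Ro.from_euler('x',s[0]*q[3]);R=R*Ro.from_euler('y',-q[4]);x=x+R.apply([0,wy,wz]);o.append(x);x=x+R.apply([L,0,0]);o.append(x)
    return np.array(o)
q=r.sense();R=q['ee_rot'];s=eyes.capture('scene')
F=frames(P_,q['joints'],S_);print(F);print(proj(s,F).round(0).tolist())
qq,e=ik(np.array([.5375,.154,.125]),R,q['joints']);F=frames(P_,qq,S_);print(qq,e);print(F)
# distances to tube axis segment z .284-.46 r .033
def seg(a,b,n=200): return a+(b-a)*np.linspace(0,1,n)[:,None]
T=seg(np.array([.5415,.184,.284]),np.array([.5415,.184,.46]))
for i in range(4):
    S=seg(F[i],F[i+1]);d=np.linalg.norm(S[:,None]-T[None],axis=2);k=np.unravel_index(d.argmin(),d.shape);print(i,d.min(),S[k[0]])
E
```

```text
[[ 0.    -0.001  0.161]
 [ 0.208 -0.014  0.686]
 [ 0.571 -0.038  0.472]
 [ 0.508 -0.151  0.379]
 [ 0.541  0.032  0.135]]
[[429.0, 140.0], [422.0, -53.0], [336.0, 91.0], [301.0, 118.0], [367.0, 239.0]]
[  9.613  20.368 -11.903 -45.308 -53.205   6.437] 3.113968404699996e-13
[[ 0.    -0.001  0.161]
 [ 0.194  0.032  0.69 ]
 [ 0.545  0.092  0.465]
 [ 0.505 -0.029  0.369]
 [ 0.538  0.154  0.125]]
0 0.434855464771244 [0.164 0.027 0.608]
1 0.09214754906823279 [0.545 0.092 0.465]
2 0.09214754906823279 [0.545 0.092 0.465]
3 0.12031858186222275 [0.526 0.09  0.211]
```

```bash
python3 - <<'E'
from h import *
s=cv2.imread('pics/s6.png');crop(s,260,40,500,220,3.3,'pics/s6c.png')
E
```

```text
(no output)
```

View pics/s6c.png

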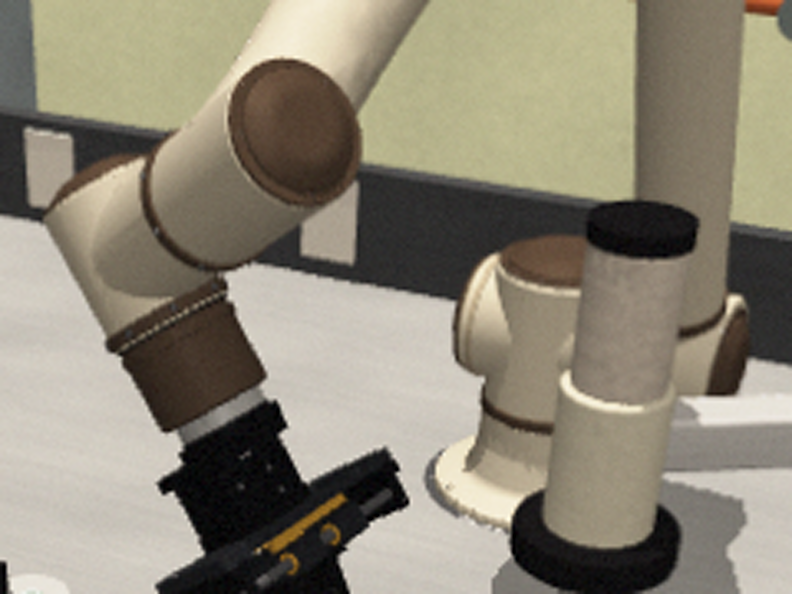

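```bash
cat > arm.py <<'E'
from ik import *
from h import *
np.set_printoptions(precision=3,suppress=True)
def frames(q,p=P_,s=S_):
    d1,a1,b,ux,uz,fx,fz,L,o6,psi,wz,wy=p;q=np.radians(q)
    R=Ro.from_euler('z',q[0]+psi);x=R.apply([a1,b,d1]);o=[x]
    R=R*Ro.from_euler('y',q[1]);x=x+R.apply([ux,0,uz]);o.append(x)
    R=R*Ro.from_euler('y',-q[2]);x=x+R.apply([fx,0,fz]);o.append(x)
    R=R*Ro.from_euler('x',s[0]*q[3]);R=R*Ro.from_euler('y',-q[4]);x=x+R.apply([0,wy,wz]);o.append(x);x=x+R.apply([L,0,0]);o.append(x)
    return np.array(o)
def cylpts(c,d,r,l0,l1):
    d=d/np.linalg.norm(d);u=np.cross(d,[0,0,1.]);u/=np.linalg.norm(u);v=np.cross(d,u)
    a=np.linspace(0,2*np.pi,48);return np.array([c+d*l+rr*(np.cos(t)*u+np.sin(t)*v) for l in np.linspace(l0,l1,12) for t in a for rr in (r,r*.6)])
def clear(F,cap=.06,rw=.045,ax=np.array([.5415,.184]),top=.47,rt=.033):
    d=F[2]-F[3];P=cylpts(F[2],d,rw,-.06,cap)
    P=np.r_[P,cylpts(F[2],F[1]-F[2],.05,0,.3)]
    rad=np.linalg.norm(P[:,:2]-ax,axis=1)-rt;dz=P[:,2]-top
    dist=np.where(dz>0,np.hypot(np.maximum(rad,0),dz),rad);k=dist.argmin();return dist[k],P[k]
E
python3 - <<'E'
from arm import *
q=r.sense();s=eyes.capture('scene')
F=frames(q['joints']);d=F[2]-F[3];d/=np.linalg.norm(d)
for l in np.arange(0,.1,.01):
    print(l.round(2),proj(s,F[2]+l*d).round(1).tolist())
for z in(.45,.46,.47,.48): print(z,proj(s,[[.5415,.184,z]]).round(1))
E
```

```text
0.0 [[335.6, 91.2]]
0.01 [[338.1, 89.3]]
0.02 [[340.7, 87.3]]
0.03 [[343.3, 85.4]]
0.04 [[345.9, 83.3]]
0.05 [[348.6, 81.3]]
0.06 [[351.4, 79.1]]
0.07 [[354.2, 77.0]]
0.08 [[357.1, 74.8]]
0.09 [[360.0, 72.6]]
0.45 [[453.6 117.3]]
0.46 [[454.5 111.9]]
0.47 [[455.3 106.4]]
0.48 [[456.1 100.9]]
```

```bash
python3 - <<'E'
from arm import *
q=r.sense();R0=q['ee_rot']
c=np.array([.542,.184])
def orient(lean,az):
    l,a=np.radians([lean,az]);f=np.array([np.cos(a),np.sin(a),0]);zz=np.array([-np.sin(a),np.cos(a),0]);y=np.sin(l)*f-np.cos(l)*np.array([0,0,1]);return np.c_[np.cross(y,zz),y,zz],f
for lean in(37.3,40,45,48):
    for az in (60,70,80,94,105):
        R,f=orient(lean,az)
        o=[]
        for u in (.082,.1):
            gp=np.r_[c-.042*f[:2],u+.043];tcp=gp+.019*R[:,1]
            qq,e=ik(tcp,R,[10,20,-12,-45,-53,6]);F=frames(qq);d,p=clear(F);o.append((round(e,2),round(d*1000,1),p))
        print(lean,az,o[0],o[1][1], F[2])
E
```

```text
37.3 60 (np.float64(0.0), np.float64(-15.2), array([0.529, 0.172, 0.457])) -2.1 [0.471 0.119 0.467]
37.3 70 (np.float64(0.0), np.float64(-18.5), array([0.537, 0.17 , 0.451])) -18.6 [0.509 0.101 0.468]
37.3 80 (np.float64(0.0), np.float64(-12.9), array([0.543, 0.164, 0.461])) -10.5 [0.544 0.092 0.468]
37.3 94 (np.float64(0.0), np.float64(6.2), array([0.572, 0.16 , 0.469])) 7.8 [0.591 0.093 0.465]
37.3 105 (np.float64(0.0), np.float64(12.5), array([0.545, 0.139, 0.472])) 14.9 [0.625 0.104 0.461]
40 60 (np.float64(0.0), np.float64(-3.3), array([0.526, 0.159, 0.452])) 0.3 [0.478 0.1   0.466]
40 70 (np.float64(0.0), np.float64(-0.6), array([0.534, 0.153, 0.456])) 0.1 [0.515 0.082 0.466]
40 80 (np.float64(0.0), np.float64(7.4), array([0.551, 0.145, 0.463])) 6.4 [0.551 0.074 0.464]
40 94 (np.float64(0.0), np.float64(25.6), array([0.582, 0.142, 0.471])) 24.0 [0.599 0.077 0.461]
40 105 (np.float64(0.0), np.float64(25.6), array([0.558, 0.128, 0.474])) 29.0 [0.634 0.089 0.457]
45 60 (np.float64(0.0), np.float64(30.6), array([0.522, 0.123, 0.457])) 27.3 [0.489 0.061 0.459]
45 70 (np.float64(0.0)
[... 152 characters left out ...]
[0.563 0.041 0.455]
45 94 (np.float64(0.0), np.float64(60.3), array([0.545, 0.091, 0.476])) 57.0 [0.613 0.047 0.451]
45 105 (np.float64(0.0), np.float64(49.9), array([0.552, 0.102, 0.477])) 52.0 [0.649 0.063 0.447]
48 60 (np.float64(0.0), np.float64(56.0), array([0.528, 0.096, 0.457])) 50.3 [0.495 0.036 0.451]
48 70 (np.float64(0.0), np.float64(62.8), array([0.552, 0.089, 0.457])) 57.3 [0.531 0.025 0.449]
48 80 (np.float64(0.0), np.float64(70.3), array([0.578, 0.087, 0.458])) 65.1 [0.569 0.021 0.447]
48 94 (np.float64(0.0), np.float64(76.1), array([0.554, 0.076, 0.468])) 75.7 [0.62  0.03  0.443]
48 105 (np.float64(0.0), np.float64(63.9), array([0.562, 0.089, 0.47 ])) 64.7 [0.658 0.047 0.439]
```

The model predicts the wrist housing would hit the microscope tube at this lean: about -13 mm at 37°, about +45 mm at 45°. I'll put the cover back where it was, lean the tool further at the reach limit, and regrasp.

Request:
play_rows(deltas=[255, -10, -6, -2, 0, 255, -22, -14, -4.6, 0, 255, -22, -14, -4.6, 0, 255, -22, -14, -4.6, 0, 255, -22, -14, -4.6, 0, 255, -22, -14, -4.6, 0, 255, -22, -14, -4.6, 0, 255, -22, -14, -4.6, 0, 255, -22, -14, -4.6, 0, 255, -22, -14, -4.6, 0])

```text
time_s: 19.55
tcp_pos: [0.5388, -0.2194, 0.1133]
ee_rot: [[0.148, 0.108, -0.983], [0.782, 0.596, 0.183], [0.605, -0.796, 0.004]]
wrist_force: [-0.3, -0.4, -1.3]
gripper_width: 0.112
```

Request:
play_rows(deltas=[255, -18, -11, -4, 0, 255, -18, -11, -4, 0, 255, -9, -5, -1.6, 0, 255, -8, 10.5, 0, 0, 255, -8, 10.5, 0, 0, 255, -8, 10.5, 0, 0, 255, -8, 10.5, 0, 0, 255, -6, 8, 0, 0, 255, -4, 5.5, 0, 0, 255, -2, 3, 0, 0])

```text
time_s: 20.55
tcp_pos: [0.5388, -0.2692, 0.0339]
ee_rot: [[0.147, 0.106, -0.983], [0.782, 0.597, 0.182], [0.606, -0.795, 0.005]]
wrist_force: [-0.1, -0.2, -1.2]
gripper_width: 0.113
```

```bash
python3 c.py .5445 -.2394 0.0
```

```text
t 20.55 cover centre [ 0.5443 -0.2392  0.0059] tcp [ 0.5388 -0.2692  0.0339] F [-0.05 -0.25 -1.22] M [-1.5   0.25  0.  ] w 0.113
to [ 0.5445 -0.2394  0.    ] tool mm [-3.8  4.6 -0.2]
```

Request:
play_rows(deltas=[255, -1.6, 2, 0, 0, 255, -1.2, 1.6, 0, 0, 255, -0.8, 1.0, 0, 0, 255, 0, 0, 0, 0, 0, 0, 0, 0, 0, 0, 0, 0, 0, 0, 0, 0, 0, 0, 0, 0, 0, 0, 0, 0, 0, 0, 0, 0, 0, 0, 0, -8, 0, 0])

```text
time_s: 21.55
tcp_pos: [0.5376, -0.2737, 0.0348]
ee_rot: [[0.148, 0.106, -0.983], [0.781, 0.597, 0.181], [0.607, -0.795, 0.006]]
wrist_force: [0.5, -0.2, 0.2]
gripper_width: 0.573
```

```bash
python3 - <<'E'
from arm import *
q=r.sense();R=q['ee_rot'];x=q['tcp_pos'];print(q['time_s'],x,q['gripper_width'],q['wrist_force'],R.round(4).tolist())
path(q['joints'],x,R,[x-.1*R[:,1],(.45,-.1,.6),(.3,.35,.62),(.1,.7,.5),(0,1.09,.262)],.04)
E
```

```text
21.55 [ 0.538 -0.274  0.035] 0.5727067494041289 [ 0.495 -0.204  0.235] [[0.1475, 0.1056, -0.9834], [0.7812, 0.5973, 0.1813], [0.6066, -0.795, 0.0056]]
[ 0.527 -0.333  0.114] n 3 maxstep 3.7 err 0.0 q [-35.  38.  15. -33. -86.  33.] margin 65.6
[ 0.45 -0.1   0.6 ] n 14 maxstep 4.8 err 0.0 q [ -21.    7.   39.  -44. -121.  -13.] margin 42.1
[0.3  0.35 0.62] n 12 maxstep 8.9 err 0.0 q [ 62. -12.  13. -11. -79. -74.] margin 45.8
[0.1 0.7 0.5] n 11 maxstep 6.6 err 0.0 q [ 100.    8.    5.   15.  -53. -116.] margin 43.7
[0.    1.09  0.262] n 12 maxstep 9.9 err 0.0 q [ 102.   57.   55.   16.  -54. -118.] margin 25.4
```

Released. Back off, then fly back over to the reach limit.

Request:
play_rows(deltas=[0, 0, -25, 0, 0, 0, 0, -25, 0, 0, 0, 0, -25, 0, 0, 0, 0, -25, 0, 0, 0, 36, -20, 9, 0, 0, 36, -20, 9, 0, 0, 36, -20, 9, 0, 0, 36, -20, 9, 0, 0, 36, -20, 9, 0, 0, 36, -20, 9, 0])

```text
time_s: 22.55
tcp_pos: [0.4923, -0.2263, 0.3436]
ee_rot: [[0.147, 0.108, -0.983], [0.783, 0.595, 0.182], [0.605, -0.796, 0.003]]
wrist_force: [0.5, 0.4, 0.6]
gripper_width: 1.001
```

Request:
play_rows(deltas=[0, 36, -20, 9, 0, 0, 36, -20, 9, 0, 0, 36, -20, 9, 0, 0, 36, -20, 9, 0, 0, 36, -20, 9, 0, 0, 36, -20, 9, 0, 0, 36, -20, 9, 0, 0, 28, 20, 19, 0, 0, 28, 20, 19, 0, 0, 28, 20, 19, 0])

```text
time_s: 23.55
tcp_pos: [0.4148, 0.0109, 0.6097]
ee_rot: [[0.147, 0.109, -0.983], [0.782, 0.596, 0.183], [0.605, -0.796, 0.002]]
wrist_force: [0.2, 1.2, -0.9]
gripper_width: 1.003
```

Request:
play_rows(deltas=[0, 28, 20, 19, 0, 0, 28, 20, 19, 0, 0, 28, 20, 19, 0, 0, 28, 20, 19, 0, 0, 28, 20, 19, 0, 0, 28, 20, 19, 0, 0, 28, 20, 19, 0, 0, 28, 20, 19, 0, 0, 28, 20, 19, 0, 0, 17, 28, 26, 0])

```text
time_s: 24.55
tcp_pos: [0.2833, 0.3813, 0.6093]
ee_rot: [[0.146, 0.109, -0.983], [0.78, 0.599, 0.182], [0.609, -0.793, 0.002]]
wrist_force: [0.8, -0.2, -1.2]
gripper_width: 1.001
```

```bash
python3 w.py -340 740 -150;python3 -c "
from h import *
t=eyes.capture('top');crop(np.clip(t['img']*1.5,0,255).astype('uint8'),290,180,480,330,4,'pics/t6.png')"; python3 fit2.py | head -2
```

```text
t 24.55 j [ 68.2 -12.5   9.6  -7.2 -75.3 -79.2] tcp [0.2833 0.3813 0.6093] F [ 0.8 -0.2 -1.2] w 1.001
lean 37.5 az 79.65 zaz 169.5 z_el 0.12 grasp pt [0.2812 0.3699 0.6244]
roll to level z: 3.138 -0.003 x_z 0.609
tool mm for world [-340.  740. -150.] : [436.2 525.  468.9]
cover top (array([ 0.5449, -0.2391]), np.float64(-23.11756706237793))
cover scene (array([ 0.5444, -0.2412]), np.float64(-35.4949951171875))
```

View pics/t6.png

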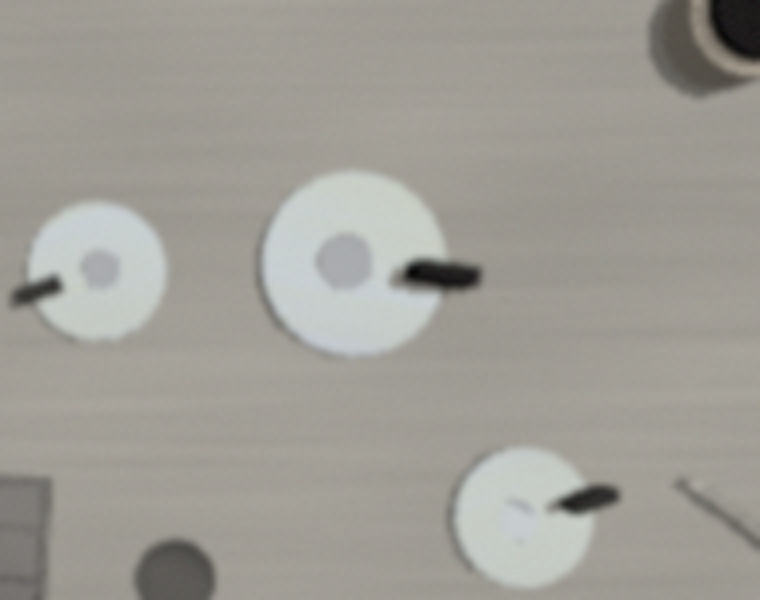

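The picture shows the cover flat again: its disc is at (355,263) in the crop, with the tab to the right. Continuing to the stretch site.

Request:
play_rows(deltas=[0, 18, 30, 20, 0, 0, 18, 30, 20, 0, 0, 18, 30, 20, 0, 0, 18, 30, 20, 0, 0, 18, 30, 20, 0, 0, 18, 30, 20, 0, 0, 18, 30, 20, 0, 0, 18, 30, 20, 0, 0, 18, 30, 20, 0, 0, 18, 30, 20, 0])

```text
time_s: 25.7
tcp_pos: [0.1481, 0.7368, 0.4792]
ee_rot: [[0.149, 0.11, -0.983], [0.781, 0.597, 0.185], [0.607, -0.795, 0.004]]
wrist_force: [0.6, 0.2, 1.4]
gripper_width: 0.997
```

Request:
play_rows(deltas=[0, 18, 30, 20, 0, 0, 18, 30, 20, 0, 0, 18, 30, 20, 0, 0, 18, 30, 20, 0, 0, 18, 30, 20, 0, 0, 18, 30, 20, 0, 0, 18, 30, 20, 0, 0, 18, 30, 20, 0, 0, 18, 30, 20, 0, 0, 18, 30, 20, 0])

```text
time_s: 26.7
tcp_pos: [0.0155, 1.0798, 0.3518]
ee_rot: [[0.149, 0.11, -0.983], [0.78, 0.597, 0.185], [0.607, -0.794, 0.003]]
wrist_force: [-0.3, 1.3, 0.6]
gripper_width: 0.999
```

```bash
python3 w.py -10 100 0
```

```text
t 26.7 j [ 101.1   59.4   74.6   13.7  -70.3 -112.4] tcp [0.0155 1.0798 0.3518] F [-0.3  1.3  0.6] w 0.999
lean 37.4 az 79.6 zaz 169.36 z_el 0.19 grasp pt [0.0134 1.0684 0.3669]
roll to level z: 3.136 -0.005 x_z 0.607
tool mm for world [-10. 100.   0.] : [76.6 58.6 28.3]
```

Request:
play_rows(deltas=[0, 35, 27, 9, 0, 0, 35, 27, 9, 0, 0, 35, 27, 9, 0, 0, 35, 27, 9, 0, 0, 35, 27, 9, 0, 0, 35, 27, 9, 0, 0, 0, 0, 0, 0, 0, 0, 0, 0, 0, 0, 0, 0, 0, 0, 0, 0, 0, 0, 0])

```text
time_s: 27.7
tcp_pos: [0.0096, 1.1587, 0.2956]
ee_rot: [[0.13, 0.109, -0.985], [0.675, 0.718, 0.169], [0.726, -0.687, 0.02]]
wrist_force: [-0.3, -0.0, 0.1]
gripper_width: 0.998
```

```bash
python3 w.py -10 100 0
```

```text
t 27.7 j [ 100.8   68.2   80.7   16.5  -58.7 -114. ] tcp [0.0096 1.1587 0.2956] F [-0.3 -0.   0.1] w 0.998
lean 46.58 az 81.36 zaz 170.29 z_el 1.13 grasp pt [0.0075 1.145  0.3087]
roll to level z: 3.114 -0.027 x_z 0.726
tool mm for world [-10. 100.   0.] : [66.2 70.7 26.7]
```

```bash
python3 - <<'E'
from arm import *
q=r.sense();R=q['ee_rot'];x=q['tcp_pos']
th=-.027;c,s=np.cos(th),np.sin(th)
R=np.c_[R[:,0]*c-R[:,2]*s,R[:,1],R[:,0]*s+R[:,2]*c];print(R.round(3).tolist())
y=R[:,1];f=np.r_[y[:2]/np.hypot(*y[:2]),0]
# cover now: center C0 , yaw 79.8 ; grip pt
C0=np.array([.5444,-.2394,0]);a=np.radians(79.8);u=np.array([np.cos(a),np.sin(a),0])
g=C0-.042*u+[0,0,.043];tg=g+.019*y;pre=tg-.1*y;print("grasp tcp",tg,"pre",pre)
W=[x-.06*y,(.1,.7,.5),(.3,.35,.62),(.45,-.1,.6),pre,tg]
qq=path(q['joints'],x,R,W,.04)
p=np.array(W[0])
for w in W[1:]:
    d=(np.array(w)-p)*1000;print((R.T@d).round(0),np.linalg.norm(d).round(0));p=np.array(w)
hold=tg-C0
C1=np.array([.542,.184,0])
qq=path(qq,tg,R,[tg+[0,0,.1],C1+hold+[0.006,-.1,.11],C1+hold+[0,0,.1],C1+hold+[0,0,.082]],.03)
print(clear(frames(qq)),frames(qq))
t=eyes.capture('top');sc=eyes.capture('scene')
print("small1 tab",onz(t,(437,304),.045), onz(t,(437,304),.03))
b=g-.051*y
for k in(-1,1): print("body low end",b+k*.095*R[:,2]-.0375*R[:,0])
E
```

```text
[[0.103, 0.109, -0.989], [0.68, 0.718, 0.15], [0.726, -0.687, 0.0]]
grasp tcp [ 0.539 -0.267  0.03 ] pre [ 0.528 -0.339  0.099]
[0.003 1.116 0.337] n 2 maxstep 16.6 err 0.0 q [ 102.   55.   56.   20.  -48. -118.] margin 16.6
[0.1 0.7 0.5] n 12 maxstep 12.1 err 0.0 q [ 100.    4.   -6.   23.  -37. -121.] margin 23.7
[0.3  0.35 0.62] n 11 maxstep 8.1 err 0.0 q [ 57. -15.   9. -19. -71. -66.] margin 29.4
[ 0.45 -0.1   0.6 ] n 12 maxstep 9.9 err 0.0 q [ -27.    9.   38.  -55. -123.  -11.] margin 42.8
[ 0.528 -0.339  0.099] n 15 maxstep 4.9 err 0.0 q [-39.  44.  20. -39. -93.  38.] margin 46.5
[ 0.539 -0.267  0.03 ] n 3 maxstep 3.6 err 0.0 q [-34.  45.  11. -41. -83.  41.] margin 63.8
[-154. -400. -158.] 457.0
[-130. -312. -250.] 421.0
[-305. -293. -216.] 475.0
[-518.  182. -113.] 561.0
[  0. 100.  -0.] 100.0
[ 0.539 -0.267  0.13 ] n 4 maxstep 1.9 err 0.0 q [-34.  38.  14. -41. -91.  34.] margin 66.4
[0.543 0.056 0.14 ] n 11 maxstep 3.0 err 0.0 q [ -7.  24.  -7. -52. -68.  23.] margin 54.0
[0.537 0.156 0.13 ] n 4 maxstep 2.6 err 0.0 q [  3.  23. -11. -55. -60.  19.] margin 50.7
[0.537 0.156 0.112] n 1 maxstep 2.2 err 0.0 q [  3.  24. -11. -56. -59.  21.] margin 49.7
(np.float64(0.05991595385318266), array([0.575, 0.097, 0.461])) [[ 0.    -0.001  0.161]
 [ 0.232  0.011  0.675]
 [ 0.575  0.029  0.431]
 [ 0.503 -0.064  0.323]
 [ 0.537  0.156  0.112]]
small1 tab [ 0.427 -0.347  0.045] [ 0.426 -0.35   0.03 ]
body low end [ 0.621 -0.357  0.051]
body low end [ 0.434 -0.329  0.051]
```

Lean is now 46.6° at azimuth 81.4°, and the predicted clearance at placing is about 60 mm. Flying back.

Request:
play_rows(deltas=[0, 0, -20, 0, -0.027, 0, 0, -20, 0, 0, 0, 0, -20, 0, 0, 0, -12, -31, -12, 0, 0, -12, -31, -12, 0, 0, -12, -31, -12, 0, 0, -12, -31, -12, 0, 0, -12, -31, -12, 0, 0, -12, -31, -12, 0, 0, -12, -31, -12, 0])

```text
time_s: 28.8
tcp_pos: [0.0532, 0.8897, 0.4247]
ee_rot: [[0.104, 0.109, -0.989], [0.68, 0.718, 0.15], [0.726, -0.688, 0.001]]
wrist_force: [0.6, 0.2, 1.0]
gripper_width: 1.004
```

Request:
play_rows(deltas=[0, -12, -31, -12, 0, 0, -12, -31, -12, 0, 0, -12, -31, -12, 0, 0, -12, -31, -12, 0, 0, -12, -31, -12, 0, 0, -12, -31, -12, 0, 0, -12, -29, -23, 0, 0, -12, -29, -23, 0, 0, -12, -29, -23, 0, 0, -12, -29, -23, 0])

```text
time_s: 29.8
tcp_pos: [0.17, 0.5664, 0.5455]
ee_rot: [[0.103, 0.108, -0.989], [0.679, 0.719, 0.15], [0.727, -0.687, 0.001]]
wrist_force: [0.6, -1.3, 0.7]
gripper_width: 0.999
```

Request:
play_rows(deltas=[0, -12, -29, -23, 0, 0, -12, -29, -23, 0, 0, -12, -29, -23, 0, 0, -12, -29, -23, 0, 0, -12, -29, -23, 0, 0, -12, -29, -23, 0, 0, -12, -29, -23, 0, 0, -25, -24, -18, 0, 0, -25, -24, -18, 0, 0, -25, -24, -18, 0])

```text
time_s: 30.8
tcp_pos: [0.3346, 0.2289, 0.6197]
ee_rot: [[0.1, 0.111, -0.989], [0.679, 0.718, 0.149], [0.727, -0.687, -0.004]]
wrist_force: [0.4, 0.5, -0.4]
gripper_width: 0.996
```

```bash
python3 w.py -10 100 0; python3 - <<'E'
from h import *
q=r.sense();print((q['ee_rot'].T@(np.array([.45,-.1,.6])-q['tcp_pos'])*1000).round(0))
E
```

```text
t 30.8 j [ 27.1 -14.6  14.5 -36.1 -87.8 -44.6] tcp [0.3346 0.2289 0.6197] F [ 0.4  0.5 -0.4] w 0.996
lean 46.63 az 81.21 zaz 171.41 z_el -0.21 grasp pt [0.3325 0.2153 0.6327]
roll to level z: -3.137 0.005 x_z 0.727
tool mm for world [-10. 100.   0.] : [66.9 70.7 24.8]
[-226. -210. -163.]
```

Request:
play_rows(deltas=[0, -25, -24, -18, 0, 0, -25, -24, -18, 0, 0, -25, -24, -18, 0, 0, -25, -24, -18, 0, 0, -39, 5, -12, 0, 0, -39, 5, -12, 0, 0, -39, 5, -12, 0, 0, -39, 5, -12, 0, 0, -39, 5, -12, 0, 0, -39, 5, -12, 0])

```text
time_s: 31.8
tcp_pos: [0.4362, -0.0666, 0.4209]
ee_rot: [[0.102, 0.111, -0.989], [0.682, 0.716, 0.151], [0.724, -0.69, -0.003]]
wrist_force: [-0.1, 0.3, -0.5]
gripper_width: 0.999
```

Request:
play_rows(deltas=[0, -39, 5, -12, 0, 0, -39, 5, -12, 0, 0, -39, 5, -12, 0, 0, -39, 5, -12, 0, 0, -39, 5, -12, 0, 0, -39, 5, -12, 0, 0, -39, 5, -12, 0, 0, -39, 5, -12, 0, 0, -20, 2, -6, 0, 0, 0, 0, 0, 0])

```text
time_s: 32.8
tcp_pos: [0.5068, -0.2778, 0.1484]
ee_rot: [[0.108, 0.107, -0.988], [0.679, 0.718, 0.152], [0.726, -0.688, 0.005]]
wrist_force: [-1.2, 0.6, 0.1]
gripper_width: 0.998
```

```bash
python3 w.py; python3 - <<'E'
from h import *
q=r.sense();R=q['ee_rot'];y=R[:,1];print(R.round(4).tolist())
C0=np.array([.5444,-.2394,0]);a=np.radians(79.8);u=np.array([np.cos(a),np.sin(a),0])
g=C0-.042*u+[0,0,.043];tg=g+.019*y;print((R.T@(tg-q['tcp_pos'])*1000).round(1))
E
```

```text
t 32.8 j [-36.2  35.6  12.5 -40.1 -92.3  35.1] tcp [ 0.5068 -0.2778  0.1484] F [-1.2  0.6  0.1] w 0.998
lean 46.56 az 81.51 zaz 171.26 z_el 0.26 grasp pt [ 0.5048 -0.2915  0.1614]
roll to level z: 3.135 -0.006 x_z 0.726
[[0.1078, 0.1073, -0.9884], [0.6791, 0.7182, 0.152], [0.7261, -0.6876, 0.0046]]
[-75.2  92.6 -30.7]
```

Request:
play_rows(deltas=[0, -25, 0, -10, 0, 0, -25, 0, -10, 0, 0, -25, 0, -11, 0, 0, 0, 0, 0, 0, 0, 0, 20, 0, 0, 0, 0, 20, 0, 0, 0, 0, 18, 0, 0, 0, 0, 14, 0, 0, 0, 0, 9, 0, 0, 0, 0, 5, 0, 0])

```text
time_s: 33.8
tcp_pos: [0.5396, -0.2704, 0.0384]
ee_rot: [[0.103, 0.109, -0.989], [0.682, 0.716, 0.15], [0.725, -0.689, -0.001]]
wrist_force: [-0.0, -0.8, 0.1]
gripper_width: 1.001
```

```bash
python3 - <<'E'
from h import *
q=r.sense();R=q['ee_rot'];y=R[:,1];print(q['time_s'],q['tcp_pos'],q['wrist_force'])
C0=np.array([.5444,-.2394,0]);a=np.radians(79.8);u=np.array([np.cos(a),np.sin(a),0])
g=C0-.042*u+[0,0,.043];tg=g+.019*y;print((R.T@(tg-q['tcp_pos'])*1000).round(1))
E
```

```text
33.8 [ 0.53963589 -0.27035957  0.03837825] [-0.04120621 -0.7578011   0.05207411]
[-4.   8.1  1.1]
```

Request:
play_rows(deltas=[0, -2, 4, 0.5, 0, 60, -2, 4, 0.5, 0, 255, 0, 0, 0, 0, 255, 0, 0, 0, 0, 255, 0, 0, 0, 0, 255, 0, 0, 0, 0, 255, 0, 0, 0, 0, 255, 0, 0, 0, 0, 255, 0, 0, 0, 0, 255, 0, 0, 0, 0])

```text
time_s: 34.8
tcp_pos: [0.5388, -0.2679, 0.0293]
ee_rot: [[0.104, 0.109, -0.989], [0.681, 0.717, 0.151], [0.725, -0.689, 0.0]]
wrist_force: [0.2, 1.4, -0.2]
gripper_width: 0.265
```

```bash
python3 w.py 0 0 100
```

```text
t 34.8 j [-34.1  44.8  11.3 -41.2 -83.1  40.7] tcp [ 0.5388 -0.2679  0.0293] F [ 0.2  1.4 -0.2] w 0.265
lean 46.46 az 81.36 zaz 171.34 z_el 0.02 grasp pt [ 0.5368 -0.2815  0.0424]
roll to level z: 3.141 -0.0 x_z 0.725
tool mm for world [  0.   0. 100.] : [ 72.5 -68.9   0. ]
```

Request:
play_rows(deltas=[255, 0, 0, 0, 0, 255, 0, 0, 0, 0, 255, 0, 0, 0, 0, 255, 0, 0, 0, 0, 255, 0, 0, 0, 0, 255, 1.5, -1.4, 0, 0, 255, 4, -3.8, 0, 0, 255, 7, -6.6, 0, 0, 255, 10, -9.5, 0, 0, 255, 10, -9.5, 0, 0])

```text
time_s: 35.8
tcp_pos: [0.539, -0.268, 0.0756]
ee_rot: [[0.103, 0.109, -0.989], [0.681, 0.716, 0.15], [0.725, -0.689, -0.0]]
wrist_force: [-0.5, -0.3, -1.3]
gripper_width: 0.114
```

```bash
python3 w.py 3 315 30
```

```text
t 35.8 j [-34.1  41.5  12.4 -41.  -86.3  37.8] tcp [ 0.539  -0.268   0.0756] F [-0.5 -0.3 -1.3] w 0.114
lean 46.43 az 81.33 zaz 171.35 z_el -0.02 grasp pt [ 0.5369 -0.2816  0.0887]
roll to level z: -3.141 0.0 x_z 0.725
tool mm for world [  3. 315.  30.] : [236.7 205.3  44.4]
```

Request:
play_rows(deltas=[255, 9, 6.5, 1.5, 0, 255, 18, 13, 3, 0, 255, 18, 13, 3, 0, 255, 18, 13, 3, 0, 255, 18, 13, 3, 0, 255, 18, 13, 3, 0, 255, 18, 13, 3, 0, 255, 18, 13, 3, 0, 255, 18, 13, 3, 0, 255, 18, 13, 3, 0])

```text
time_s: 36.8
tcp_pos: [0.5416, -0.0567, 0.1134]
ee_rot: [[0.104, 0.109, -0.989], [0.681, 0.717, 0.15], [0.725, -0.689, 0.0]]
wrist_force: [-0.2, 0.1, -2.2]
gripper_width: 0.111
```

Request:
play_rows(deltas=[255, 18, 13, 3, 0, 255, 18, 13, 3, 0, 255, 18, 13, 3, 0, 255, 18, 13, 3, 0, 255, 18, 13, 3, 0, 255, 18, 13, 3, 0, 255, 9, 7, 1, 0, 255, 4, 3, 0.5, 0, 255, 0, 0, 0, 0, 255, 0, 0, 0, 0])

```text
time_s: 37.8
tcp_pos: [0.5447, 0.0892, 0.1398]
ee_rot: [[0.104, 0.109, -0.989], [0.681, 0.716, 0.151], [0.724, -0.689, 0.001]]
wrist_force: [-0.0, 0.1, -0.9]
gripper_width: 0.114
```

```bash
sed -i 's/\[.0055,.03,-.028\]/[.0052,.0277,-.0292]/g' c.py; python3 c.py .543 .184 .1 ; python3 -c "
from h import *
s=eyes.capture('scene');np.save('s7.npy',s['img'])
crop(s['img'],360,160,520,280,5,'pics/s7.png')"
```

```text
t 37.8 cover centre [0.5499 0.1169 0.1106] tcp [0.5447 0.0892 0.1398] F [-0.03  0.06 -0.87] M [-1.83  0.21  0.03] w 0.114
to [0.543 0.184 0.1  ] tool mm [37.3 54.6 17. ]
```

View pics/s7.png

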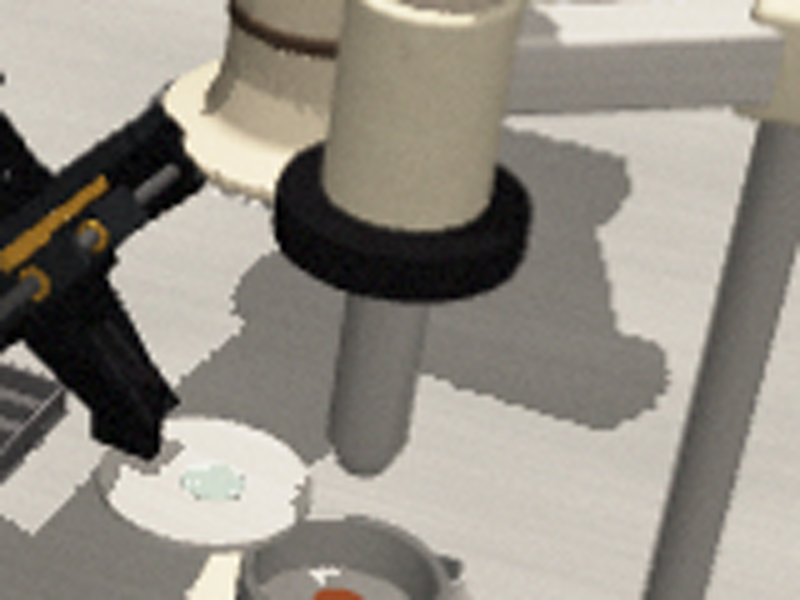

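```bash
python3 - <<'E'
import fit2
from fit2 import *
img=np.load('s7.npy');G[1]=cv2.GaussianBlur(cv2.cvtColor(img,cv2.COLOR_BGR2GRAY).astype(np.float32),(0,0),0.8)
a=A[np.abs(((A-np.radians(-99))+np.pi)%(2*np.pi)-np.pi)>.6]
for sg in (1,0):
    print(best([(1,.047,.1236,a,sg)],(.5499,.1169),.01))
    # top edge and lower edge on camera-facing side
ac=np.radians(np.arange(-40,60,3))
print(best([(1,.047,.1236,a,0),(1,.047,.1186,ac,0)],(.5499,.1169),.01))
p,_=best([(1,.047,.1236,a,1)],(.5499,.1169),.01)
from ov import draw
import ov; ov.C[1]["img"]=img
draw(1,[(p,.047,.1236,(0,0,255)),((.5499,.1169),.047,.1236,(255,0,0)),((.5431,.1843),.046,.09,(0,255,0)),((.5431,.1843),.04,.09,(0,255,0))],(370,230,480,310),7,'pics/s7o.png')
E
```

```text
(array([0.549 , 0.1136]), np.float64(-47.47888946533203))
(array([0.5475, 0.1168]), np.float64(-51.95437240600586))
(array([0.5459, 0.1163]), np.float64(-100.62380981445312))
```

View pics/s7o.png

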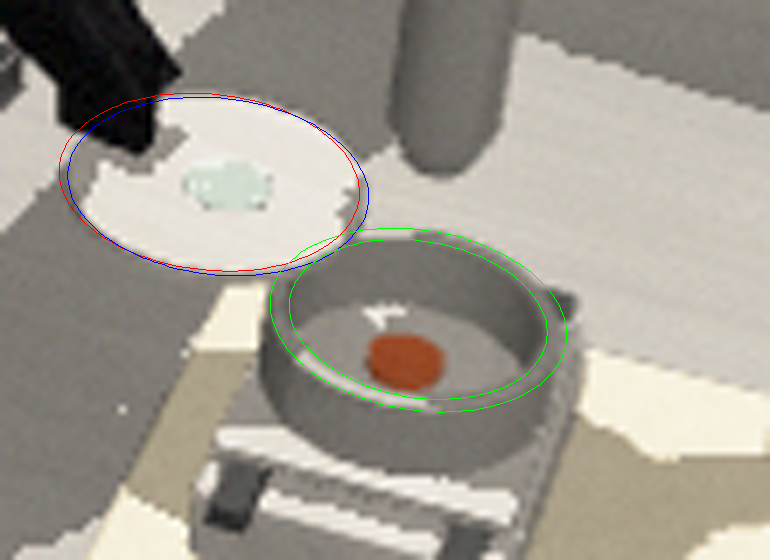

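```bash
python3 - <<'E'
from ov import *
img=cv2.imread('pics/scene0.png');C[1]["img"]=img
G[1]=cv2.GaussianBlur(cv2.cvtColor(img,cv2.COLOR_BGR2GRAY).astype(np.float32),(0,0),0.6)
p=(.5431,.1843)
draw(1,[],(400,255,460,320),9,'pics/cupa.png')
draw(1,[(p,.046,.09,(0,255,0)),(p,.04,.09,(0,255,0)),(p,.04,.068,(255,0,0)),(p,.046,.068,(0,0,255))],(400,255,460,320),9,'pics/cupb.png')
a=cv2.imread('pics/cupa.png');b=cv2.imread('pics/cupb.png')
cv2.imwrite('pics/cupab.png',cv2.resize(np.hstack([a,b]),(800,433)))
# profile along the scope-y direction through centre at rim height
for ang in range(0,360,30):
    rr=np.arange(.034,.054,.001);P=np.c_[p[0]+rr*np.cos(np.radians(ang)),p[1]+rr*np.sin(np.radians(ang)),np.full_like(rr,.09)]
    print(ang,samp(G[1],proj(C[1],P)).round(0).astype(int))
E
```

```text
0 [ 85  89  97 111 126 140 153 161 169 173 167 154 139 123 116 110 106 102
 102 103]
30 [126 131 131 130 129 127 125 123 122 121 120 120 116 113 111 109 108 107
 107 107]
60 [134 133 131 130 127 124 122 121 120 118 115 111 108 106 105 103 101 100
  99  97]
90 [ 72  73  73  79  85  95 106 111 115 117 118 121 127 132 133 133 135 138
 148 164]
120 [ 76  75  77  81  86  95 102 105 107 102  97  92  87  91 101 114 138 159
 171 184]
150 [ 90  90  92  94  98 105 112 119 128 137 148 158 169 178 183 185 186 187
 186 186]
180 [102 101 102 104 106 109 113 118 124 129 138 148 158 169 178 182 187 190
 193 193]
210 [109 110 114 119 123 131 145 157 171 177 180 183 186 187 189 190 191 192
 192 193]
240 [104 104 105 105 112 120 129 142 154 164 174 181 186 187 187 188 188 189
 190 190]
270 [ 98  97  96  95  96 100 108 126 146 164 181 191 199 208 216 223 224 223
 222 221]
300 [114 108 103 100  98 104 111 131 154 166 172 169 155 145 152 161 185 211
 221 227]
330 [215 215 214 212 210 206 201 195 190 183 175 164 151 135 120 108 100  94
  90  89]
```

View pics/cupab.png

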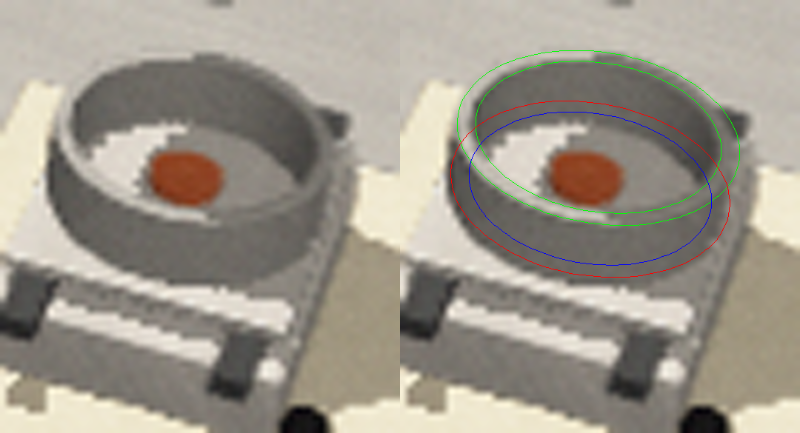

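The zoomed cup fit puts the true rim slightly left of and below my green ellipse, so the cup is at about (0.545, 0.1835) in the robot frame. Moving the cover over it, about 7 mm above the rim.

Request:
play_rows(deltas=[255, 3, 4, 1, 0, 255, 5, 8, 2, 0, 255, 5, 8, 2, 0, 255, 5, 8, 2, 0, 255, 5, 8, 2.5, 0, 255, 5, 8, 2.5, 0, 255, 4, 7, 2, 0, 255, 3, 5.5, 1, 0, 255, 0, 0, 0, 0, 255, 0, 0, 0, 0])

```text
time_s: 39.05
tcp_pos: [0.5398, 0.1564, 0.1265]
ee_rot: [[0.104, 0.109, -0.989], [0.681, 0.716, 0.15], [0.725, -0.689, 0.0]]
wrist_force: [0.5, 1.0, -1.6]
gripper_width: 0.11
```

```bash
python3 c.py .545 .1835 .09; python3 -c "
from h import *
s=eyes.capture('scene');np.save('s8.npy',s['img'])
crop(s['img'],380,190,480,310,6,'pics/s8.png')"
```

```text
t 39.05 cover centre [0.545  0.1841 0.0973] tcp [0.5398 0.1564 0.1265] F [ 0.49  0.95 -1.6 ] M [-1.83  0.24  0.  ] w 0.11
to [0.545  0.1835 0.09  ] tool mm [-5.7  4.6 -0.1]
```

View pics/s8.png

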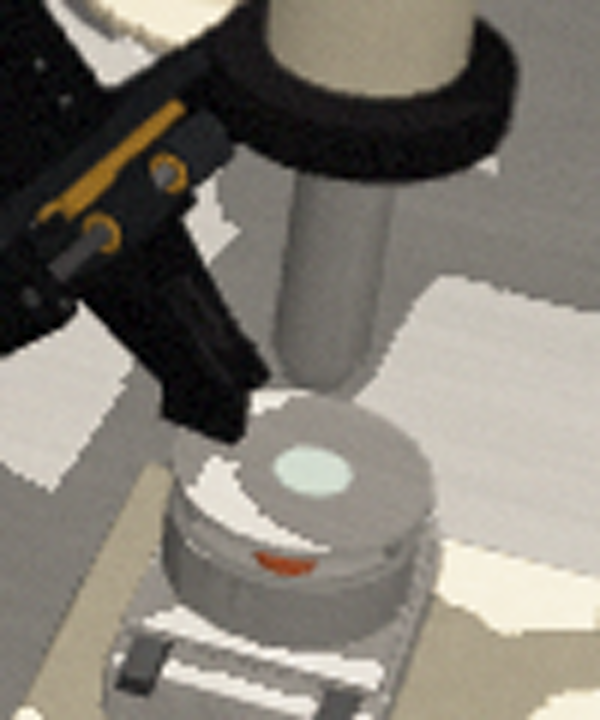

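The cover looks nearly concentric with the cup: flange spans 172–437, cup wall 163–428 with perspective accounting for most of the difference. Lowering to feel for contact.

Request:
play_rows(deltas=[255, -0.7, 0.7, 0, 0, 255, -1.1, 1, 0, 0, 255, -1.1, 1, 0, 0, 255, -0.7, 0.7, 0, 0, 255, -0.4, 0.4, 0, 0, 255, -0.4, 0.4, 0, 0, 255, -0.4, 0.4, 0, 0, 255, -0.4, 0.4, 0, 0, 255, -0.4, 0.4, 0, 0, 255, 0, 0, 0, 0])

```text
time_s: 40.1
tcp_pos: [0.5398, 0.1564, 0.119]
ee_rot: [[0.104, 0.109, -0.989], [0.681, 0.717, 0.15], [0.725, -0.689, 0.0]]
wrist_force: [-0.7, -0.6, 0.2]
gripper_width: 0.108
```

```bash
python3 c.py
```

```text
t 40.1 cover centre [0.545  0.1841 0.0898] tcp [0.5398 0.1564 0.119 ] F [-0.75 -0.63  0.16] M [-1.56  0.29  0.05] w 0.108
```

Request:
play_rows(deltas=[255, -0.3, 0.3, 0, 0, 255, -0.3, 0.3, 0, 0, 255, -0.3, 0.3, 0, 0, 255, -0.3, 0.3, 0, 0, 255, 0, 0, 0, 0, 255, 0, 0, 0, 0, 255, 0, 0, 0, 0, 255, 0, 0, 0, 0, 255, 0, 0, 0, 0, 255, 0, 0, 0, 0])

```text
time_s: 41.1
tcp_pos: [0.5396, 0.1565, 0.1169]
ee_rot: [[0.104, 0.109, -0.989], [0.681, 0.717, 0.15], [0.725, -0.689, 0.001]]
wrist_force: [-0.5, -1.0, -1.3]
gripper_width: 0.112
```

```bash
python3 c.py;python3 -c "
from h import *
s=eyes.capture('scene');np.save('s9.npy',s['img'])
crop(s['img'],385,235,475,305,8,'pics/s9.png')"
```

```text
t 41.1 cover centre [0.5448 0.1842 0.0877] tcp [0.5396 0.1565 0.1169] F [-0.53 -1.04 -1.26] M [-2.1   0.5   0.22] w 0.112
```

View pics/s9.png

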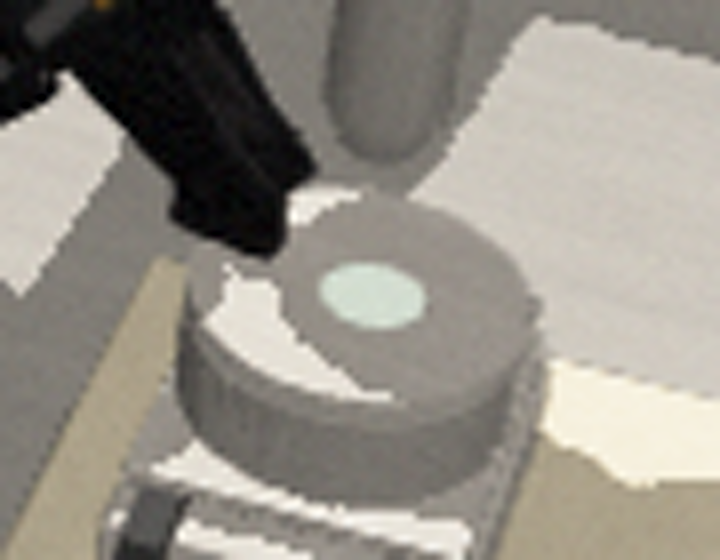

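Underside reads 0.0877 with little vertical force, so the plug seems to be entering the mouth. Continuing gently.

Request:
play_rows(deltas=[255, -0.3, 0.3, 0, 0, 255, -0.3, 0.3, 0, 0, 255, -0.3, 0.3, 0, 0, 255, -0.3, 0.3, 0, 0, 255, -0.3, 0.3, 0, 0, 255, 0, 0, 0, 0, 255, 0, 0, 0, 0, 255, 0, 0, 0, 0, 255, 0, 0, 0, 0, 255, 0, 0, 0, 0])

```text
time_s: 42.15
tcp_pos: [0.5396, 0.1565, 0.1149]
ee_rot: [[0.104, 0.109, -0.989], [0.681, 0.717, 0.15], [0.725, -0.689, 0.001]]
wrist_force: [-3.6, -2.4, 0.4]
gripper_width: 0.114
```

```bash
python3 c.py;sleep 0.1; python3 c.py
```

```text
t 42.15 cover centre [0.5448 0.1842 0.0857] tcp [0.5396 0.1565 0.1149] F [-3.61 -2.37  0.38] M [-1.82  0.8   0.62] w 0.114
t 42.15 cover centre [0.5448 0.1842 0.0857] tcp [0.5396 0.1565 0.1149] F [-3.61 -2.37  0.38] M [-1.82  0.8   0.62] w 0.114
```

The plug is partly in, and the wall pushes toward -x and -y (about -3.6 and -2.4 N). I'll ease that way, then lower further.

Request:
play_rows(deltas=[255, -0.2, -0.2, 0.3, 0, 255, -0.2, -0.2, 0.3, 0, 255, -0.2, -0.2, 0.3, 0, 255, 0, 0, 0, 0, 255, -0.3, 0.3, 0, 0, 255, -0.3, 0.3, 0, 0, 255, -0.3, 0.3, 0, 0, 255, 0, 0, 0, 0, 255, 0, 0, 0, 0, 255, 0, 0, 0, 0])

```text
time_s: 43.15
tcp_pos: [0.5388, 0.1558, 0.1137]
ee_rot: [[0.104, 0.109, -0.989], [0.681, 0.717, 0.151], [0.725, -0.689, 0.0]]
wrist_force: [0.1, -0.5, -2.0]
gripper_width: 0.113
```

```bash
python3 c.py
```

```text
t 43.15 cover centre [0.544  0.1835 0.0845] tcp [0.5388 0.1558 0.1137] F [ 0.1  -0.46 -2.03] M [-1.85  0.21 -0.02] w 0.113
```

Free again. Centring a little more and lowering to the rim.

Request:
play_rows(deltas=[255, -0.2, -0.2, 0.3, 0, 255, -0.3, 0.3, 0, 0, 255, -0.3, 0.3, 0, 0, 255, -0.3, 0.3, 0, 0, 255, -0.3, 0.3, 0, 0, 255, -0.2, 0.2, 0, 0, 255, 0, 0, 0, 0, 255, 0, 0, 0, 0, 255, 0, 0, 0, 0, 255, 0, 0, 0, 0])

```text
time_s: 44.15
tcp_pos: [0.5384, 0.1557, 0.1117]
ee_rot: [[0.104, 0.109, -0.989], [0.681, 0.717, 0.151], [0.725, -0.689, 0.0]]
wrist_force: [-0.3, -0.0, -1.3]
gripper_width: 0.111
```

```bash
python3 c.py
```

```text
t 44.15 cover centre [0.5436 0.1834 0.0825] tcp [0.5384 0.1557 0.1117] F [-0.27 -0.02 -1.27] M [-1.82  0.23  0.02] w 0.111
```

Request:
play_rows(deltas=[255, -0.2, 0.2, 0, 0, 255, -0.2, 0.2, 0, 0, 255, -0.2, 0.2, 0, 0, 255, 0, 0, 0, 0, 255, 0, 0, 0, 0, 255, 0, 0, 0, 0, 255, 0, 0, 0, 0, 255, 0, 0, 0, 0, 255, 0, 0, 0, 0, 255, 0, 0, 0, 0])

```text
time_s: 45.15
tcp_pos: [0.5385, 0.1557, 0.1112]
ee_rot: [[0.103, 0.109, -0.989], [0.681, 0.717, 0.15], [0.725, -0.689, 0.0]]
wrist_force: [-2.1, -2.8, 5.3]
gripper_width: 0.113
```

```bash
python3 c.py
```

```text
t 45.15 cover centre [0.5437 0.1834 0.082 ] tcp [0.5385 0.1557 0.1112] F [-2.07 -2.79  5.28] M [-0.82  0.46  0.36] w 0.113
```

The flange meets the rim at underside 0.0820, which is the seated height. Easing off the press slightly, then opening.

Request:
play_rows(deltas=[255, 0.15, -0.15, 0, 0, 255, 0, 0, 0, 0, 0, 0, 0, 0, 0, 0, 0, 0, 0, 0, 0, 0, 0, 0, 0, 0, 0, 0, 0, 0, 0, 0, 0, 0, 0, 0, 0, 0, 0, 0, 0, 0, 0, 0, 0, 0, 0, 0, 0, 0])

```text
time_s: 46.15
tcp_pos: [0.5384, 0.1557, 0.111]
ee_rot: [[0.104, 0.109, -0.989], [0.681, 0.717, 0.151], [0.725, -0.689, 0.0]]
wrist_force: [-0.5, 0.2, 0.6]
gripper_width: 0.76
```

```bash
python3 c.py;python3 -c "
from h import *
s=eyes.capture('scene');crop(s['img'],385,225,475,305,7,'pics/s10.png')"
```

```text
t 46.15 cover centre [0.5436 0.1834 0.0818] tcp [0.5384 0.1557 0.111 ] F [-0.45  0.2   0.64] M [-1.42  0.2   0.05] w 0.76
```

View pics/s10.png

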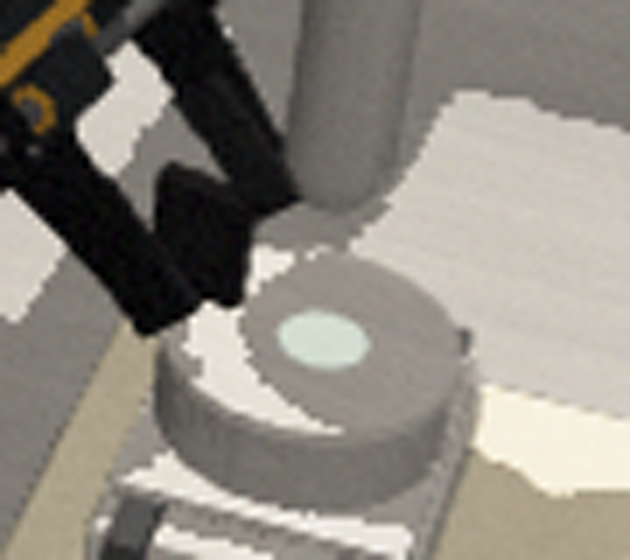

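Seated and released: the flange lies on the cup and both fingers are clear of the tab. Backing out along the finger axis.

Request:
play_rows(deltas=[0, 0, 0, 0, 0, 0, 0, 0, 0, 0, 0, 0, -5, 0, 0, 0, 0, -10, 0, 0, 0, 0, -15, 0, 0, 0, 0, -20, 0, 0, 0, 0, -20, 0, 0, 0, 0, -20, 0, 0, 0, 0, -20, 0, 0, 0, 0, -20, 0, 0])

```text
time_s: 47.2
tcp_pos: [0.524, 0.061, 0.2022]
ee_rot: [[0.103, 0.11, -0.989], [0.681, 0.716, 0.151], [0.725, -0.689, -0.001]]
wrist_force: [-0.5, -0.5, -0.6]
gripper_width: 0.996
```

Request:
play_rows(deltas=[0, -10, -10, 0, 0, 0, -20, -10, 0, 0, 0, -20, -10, 0, 0, 0, -20, -10, 0, 0, 0, -20, -10, 0, 0, 0, -10, -5, 0, 0, 0, 0, 0, 0, 0, 0, 0, 0, 0, 0, 0, 0, 0, 0, 0, 0, 0, 0, 0, 0])

```text
time_s: 48.2
tcp_pos: [0.508, -0.0443, 0.1665]
ee_rot: [[0.103, 0.109, -0.989], [0.681, 0.717, 0.149], [0.725, -0.689, -0.001]]
wrist_force: [-0.9, 0.3, 0.7]
gripper_width: 1.004
```

```bash
python3 w.py;python3 - <<'E'
from fit2 import *
import ov
crop(s['img'],375,180,535,300,5,'pics/s11.png')
cv2.imwrite('pics/s11f.png',s['img'])
a=A
for z in(.095,.103): print(z,best([(1,.047,z,a,0)],(.5435,.183),.006),best([(1,.047,z,a,0),(1,.047,z-.005,np.radians(np.arange(-30,60,3)),0)],(.5435,.183),.006))
p=(.5426,.1824)
ov.draw(1,[(p,.047,.095,(0,0,255)),(p,.047,.103,(255,0,0))],(390,235,470,300),9,'pics/s11o.png')
E
```

```text
t 48.2 j [-17.6  22.6  -5.8 -47.4 -76.8  26.9] tcp [ 0.508  -0.0443  0.1665] F [-0.9  0.3  0.7] w 1.004
lean 46.46 az 81.37 zaz 171.4 z_el -0.03 grasp pt [ 0.5059 -0.0579  0.1796]
roll to level z: -3.141 0.001 x_z 0.725
0.095 (array([0.5452, 0.1887]), np.float64(-34.24503707885742)) (array([0.5402, 0.1833]), np.float64(-71.52689361572266))
0.103 (array([0.5552, 0.1909]), np.float64(-33.97385025024414)) (array([0.5497, 0.1852]), np.float64(-70.50784301757812))
```

View pics/s11.png

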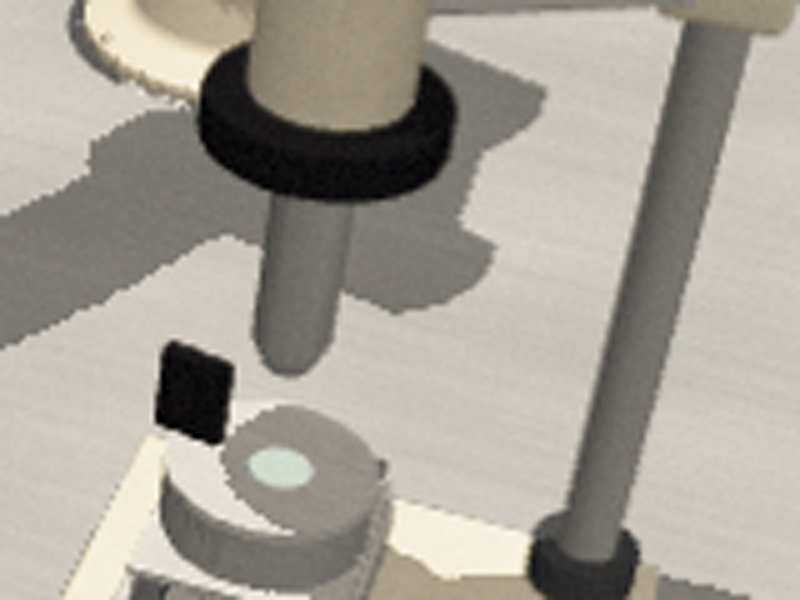

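View pics/s11o.png

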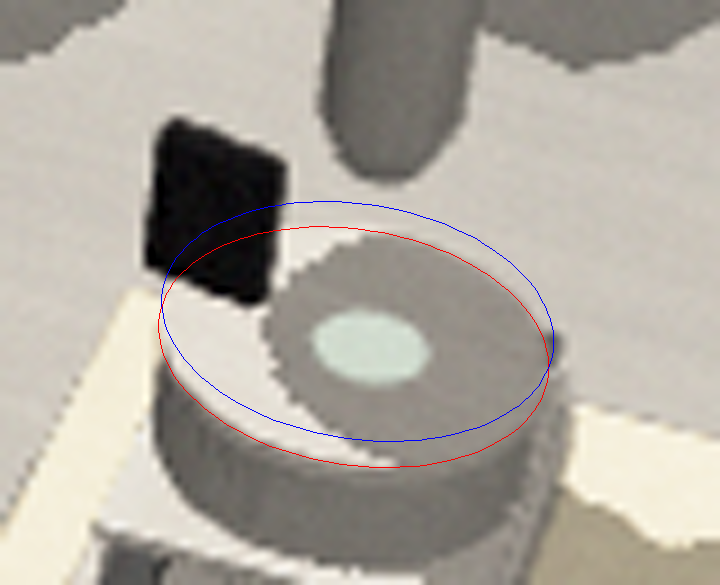

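View pics/s11f.png

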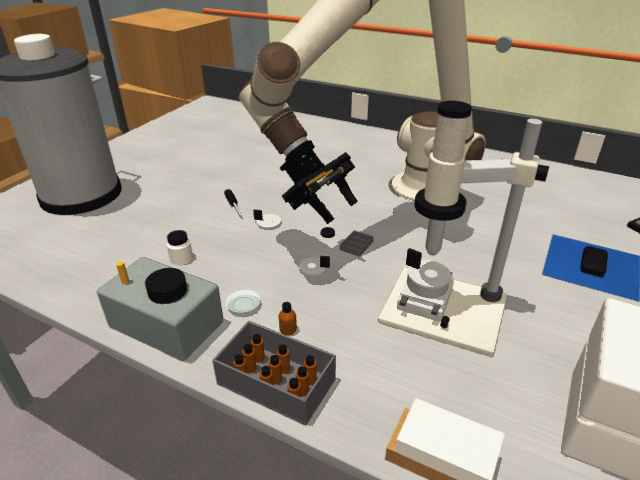

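The red ellipse (seated, flange top at 95 mm) follows the flange outline at both (160,325) and (548,365). The blue one (plug only standing on the rim) does not. The bystanders are where they were, and the gripper is open and clear at (320,190). Handing in.

```bash
python3 -c "
from station import r
print(r.finish_job(), r.sense()['time_s'])"
```

```text
the job is handed in; nothing more can be done
the job is handed in; nothing more can be done
```

The cover is seated on the chamber and let go of, and I handed the job in at about 48 s of the 61 s allowed. I saw no sign of contact with the lens or ring light.

- **Lean:** the moves only roll the tool about the finger axis, so I got the lean by stretching the arm past its reach, which tips the tool. The first lean, 37°, would have run the wrist into the microscope tube by my arm model. I put the cover back on its spot, increased the lean to 46.5° and picked it up again. That is slightly over the suggested 45°, with about 60 mm predicted clearance.
- **Placing:** I lowered the cover gently. About 4 mm into the mouth the wall pushed back with about 4 N sideways, below the 7 N at which the slide yields. I eased about 1 mm toward the free side, and it went down until the flange met the rim, pressing with about 7 N. I then eased off, opened the fingers and backed out.

**Last checks**
- Flange contact came with the cover's underside at 82.0 mm, the seated height.
- In the last picture, by eye, the flange outline matches the seated circle and not the one for a cover only standing on the rim. The cover looks level.
- The wrist force was back to zero within noise, and the other objects looked unmoved.

**What disagreed**
- The automatic circle fits on the last picture disagreed by several millimetres and could not tell the two heights apart, so I relied on the overlay and the contact height.
- The tab stands about 12° off the scope's front direction, because I kept the cover's original yaw.

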